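Lock the tube mixer's spindle and unload its tubes

TASK

The tube mixer has stopped: lock its drive spindle, then unload it. Slide the fork spanner home onto the square of the spindle and, with the spanner left there to hold the spindle against the stop pin so that it does not spin round, turn the wing locknut clockwise until it is hard up. Only then pull every tube up out of its spring clips and lay it centred in a free saddle of the rack that fits its thickness (thick tubes in the wide saddles, slim ones in the narrow), lay the spanner flat back on the middle of its mat and leave everything else alone.

Things in the scene. Friction and masses are not known exactly. Their poses are not given: they have to be found in the camera images.
- spanner_grip (a point): Fork spanner, 201 mm long, z up when flat; this point: centre of its wooden box grip (90 long, 18 wide, 28 high), 14 mm above its underside. x runs from fork to tail. Fork: steel 10 thick on the underside, open to -x, slot 28 wide, rounded tips ending 21 mm beyond the slot centre. Tail (16 wide, 10 thick) ends 95 mm from here in +x. 0.2-0.33 kg
- spanner_fork (a point): centre of the spanner's fork slot, 80 mm from the grip point in -x, 5 mm above the underside; same axes. It lies on the spindle axis when the spanner is home (the slot floor is 16 mm from it in +x, so 4 mm of play)
- spindle_foot (a point): on the spindle axis, at the top of the fixed drive unit's grey plate (20 mm above the bench, reaching 205 mm in +x and 50 mm either side). z up; x: along the plate. The spanner, tail to +x, slides along the plate in -x onto the square, under the nut (18 mm free height). A stop pin (12 mm thick, 32 high) at x 152, y -45.5 mm stops the fitted spanner's tail about 0.2 rad clockwise of x
- spindle_square (a point): centre of the spindle's square (24 mm across flats, standing 17 mm high on the plate), on the axis 5 mm above the plate; x and y axes are square to its flats and turn with the spindle
- spindle_body (a joint): turn of the drive spindle, rad, clockwise from above positive; 0 when its flats are square to the plate; starts within 0.1. It is nearly free (0.06 Nm): unheld, it simply turns along with the nut
- nut_body (a joint): turn of the wing locknut on the spindle's thread relative to the spindle, rad, clockwise from above positive; starts between 0 and 0.3 (loose), hard up against its stop at 1.3; 0.2 Nm of friction and it stays where left
- nut_wing (a point): centre of the locknut's upright brass wing bar, on the spindle axis, 82 mm above the bench; bar 84 long along its x, 14 thick, from 62 to 98 mm above the bench; axes turn with the nut. Under it a 28 mm collar (54-62 mm) and a 48 mm hexagon (38-54 mm)
- mat: thin white plastic mat, 270 x 130 mm, 3 mm thick, the spanner's place; origin under its centre, x along its length
- fat_a_mid (a point): centre of a thick closed white tube with blue cap, 30 mm thick, 110 long along x. Starts lying on the white mixer (top 35 mm above the bench), axis at 59 mm, in two C-shaped clips open upwards, 14 mm wide, 36 mm either side of its middle, up to 76 mm high; middle free for fingers. Snaps out upwards at about 8 to 12 N. Tubes are 66 mm apart. May be absent
- fat_b_mid (a point): centre of a thick closed white tube with blue cap, 30 mm thick, 110 long along x. Starts lying on the white mixer (top 35 mm above the bench), axis at 59 mm, in two C-shaped clips open upwards, 14 mm wide, 36 mm either side of its middle, up to 76 mm high; middle free for fingers. Snaps out upwards at about 8 to 12 N. Tubes are 66 mm apart. May be absent
- wide_saddle0 (a point): where the centre of a thick (30 mm) tube lies when in saddle 0 of the white rack with wide V saddles, 40 mm above the bench; x along the tube, either way round. V supports 10 mm wide, 36 mm either side of the middle, on a base plate 100 x 140 x 10 mm; between them room for fingers. Saddles 70 mm apart along y
- wide_saddle1 (a point): where the centre of a thick (30 mm) tube lies when in saddle 1 of the white rack with wide V saddles, 40 mm above the bench; x along the tube, either way round. V supports 10 mm wide, 36 mm either side of the middle, on a base plate 100 x 140 x 10 mm; between them room for fingers. Saddles 70 mm apart along y
- slim_a_mid (a point): centre of a slim closed white tube with blue cap, 20 mm thick, 130 long along x. Starts lying on the white mixer (top 35 mm above the bench), axis at 59 mm, in two C-shaped clips open upwards, 14 mm wide, 36 mm either side of its middle, up to 76 mm high; middle free for fingers. Snaps out upwards at about 8 to 12 N. Tubes are 66 mm apart. May be absent
- slim_b_mid (a point): centre of a slim closed white tube with blue cap, 20 mm thick, 130 long along x. Starts lying on the white mixer (top 35 mm above the bench), axis at 59 mm, in two C-shaped clips open upwards, 14 mm wide, 36 mm either side of its middle, up to 76 mm high; middle free for fingers. Snaps out upwards at about 8 to 12 N. Tubes are 66 mm apart. May be absent
- narrow_saddle0 (a point): where the centre of a slim (20 mm) tube lies when in saddle 0 of the white rack with narrow V saddles, 40 mm above the bench; x along the tube, either way round. V supports 10 mm wide, 36 mm either side of the middle, on a base plate 100 x 140 x 10 mm; between them room for fingers. Saddles 70 mm apart along y
- narrow_saddle1 (a point): where the centre of a slim (20 mm) tube lies when in saddle 1 of the white rack with narrow V saddles, 40 mm above the bench; x along the tube, either way round. V supports 10 mm wide, 36 mm either side of the middle, on a base plate 100 x 140 x 10 mm; between them room for fingers. Saddles 70 mm apart along y
- beaker: bystander, leave alone: glass beaker, 64 x 80 mm
- reagent: bystander, leave alone: amber jar, 60 x 100 mm
- marker: bystander, leave alone: black marker lying, 130 mm
Things that resemble listed ones, but are neither listed nor needed, are in the scene too. Several things look just like the part that bears spanner_grip: the one meant starts nearest to the robot's base.

How it is judged:
By the outcome, as a careful person would: the job done as asked, in the order asked, and still so for the second after the job is handed in, with the robot touching nothing.
Of fat_a, fat_b, slim_a, slim_b only 2 to 4 are there at a start; the rules pass over those that are not, and their reading is None.
At some moment in a run one of spanner may be knocked a few centimetres aside while the robot is not near it.
It also fails if it takes over 210 s, if anything falls off the work surface, if the arm or the gripper's body presses on something with over 40 N, if the wrist force passes 120 N, or if a joint passes its speed limit or range.

ROBOT

A 7-joint arm with a two-finger parallel gripper is mounted at the origin on the work surface. World frame = base frame: x ahead of the robot, y to its left, z up, the work surface at z = 0. Lengths are in m, angles in rad, forces in N, time in s.
With the tool pointing down it reaches from about 0.425 to 0.925 m from the base axis. Payload 6.8 kg.
Tool frame: the origin (TCP) lies at the very end of the fingers, on their centre line; the grasp point (between the pads) lies ctrl.pinch_z behind it (ctrl.pinch_z is the distance from the TCP to the grasp point, in m); z points along the fingers, y is the direction in which the jaws open and shut (so a half turn about z gives the same grasp; the last joint's range is limited). The gripper opens to 88 mm and grips with 3 to 60 N. Pads are 20 mm wide; open, the fingers measure 115 mm over their backs; the gripper's body (75 mm by 178 mm) begins 61 mm behind the grasp point.
Start: joints at [-0.108, 0.477, 0.022, 1.555, -0.011, 1.109, -0.083], TCP at [0.675, 0, 0.223] pointing down, gripper open.
Joint ranges: [-2.96, 2.96], [-0.34, 2.1], [-1.41, 1.46], [0.24, 2.44], [-1.37, 4.51], [0.17, 1.92], [-2.96, 2.96]. Speed limits (rad/s): [2.39, 2.39, 3.14, 3.14, 3.14, 3.14, 3.14].

INTERFACE

Orientations are given as a unit quaternion [w, x, y, z].
In Python, from plant import ctrl gives the robot as it stands.
- The arm moves only by the tool apply_moves, never from a script. Its argument "steps" is a list of rows, each a list of 6 numbers: the shift along the tool's x, y, z in m, then the turn, a rotation vector about the tool's x, y, z in rad. In form: [[tx, ty, tz, rx, ry, rz], ...]. A call has 1 to 20 rows; each row shifts and turns the commanded pose from where the row before left it, along the tool's axes as they then stand; what a row does not reach is not made up. A row lasts 1/8 s, in which the tool goes at most 62.5 mm and 10.7 degrees, less where a joint would pass 70% of its speed; a pose out of reach is approached as far as the arm can. A call is refused whole if a number of a shift passes 0.0625 or a number of a turn 0.188, either way. A call with a gripper value outside its range is refused whole. "hand" is the closure, from -1 (fully open) to 1 (shut), so that 0 is half open, set as the call begins (left out, the last holds). The fingers move at their own pace and stop on an object; "grip_force" is the grip in N (left out, the last holds). Time passes only in rows, so rows that do not move let the fingers close. It gives the time, the measured TCP pose, the force and the opening at its end, in the units of the state.
- ctrl.observe(): the state, without advancing time (a new reading comes with each control period).
- ctrl.get_image(name): name is "scene" or "side" or "wrist"; returns a dict with "img" (400x640x3 uint8, blue, green, red), "vertical_fov" (degrees; the focal length in pixels is half the picture's height over the tangent of half this angle, whatever the lens; pixels are square), "cx", "cy" (the principal point, pixels), "R" (3x3) and "t" (3): a world point X has camera coordinates R X + t. Camera axes: x right, y down, z forward; pixel columns grow to the right and rows downward; lengths in m; the calibration is good to about 2 mm. A picture is of the moment at which its call begins. There is no depth.
- ctrl.sign_off(): hands the job in, once; it reports no verdict.
Trained networks look in a picture, given as the dict that the camera call returned (one of the last four; its "shot" number tells which), for a name from the list of things; names that differ only in an ending like _2 or _b are one class to them, and where a whole thing is asked for, a point or a joint stands for the part that bears it (a point fixed in the world has none). Each returns a list of dicts, best first, with "confidence" (0 to 1); they miss things now and then, are a little off and sometimes report something else, mostly with a low value. They report only what shows in the picture. A call takes as long as a camera call. They do not tell look-alikes from the thing itself.
- ctrl.look_for(picture, query): "point" ([x, y, z] in m, in world coordinates, good to about 4 mm: the middle of the surface that is visible of it).
- ctrl.masks_of(picture, query): "pixels" (400x640 bool, what is visible of it).
- ctrl.landmark_of(picture, query): "point" ([x, y, z] in m, in world coordinates, good to about 4 mm: a listed point, or the origin of a listed thing).
The state is a dict: "clock": time; "qpos": joint angles; "qvel": joint speeds; "effort": joint torques, N m; "ee_pos": TCP position; "eef_rot": TCP orientation; "wrist_force": force on the tool from outside, world axes, zero at the start; "wrist_torque": the same for the moment, N m; "opening": finger opening in m.
Only numpy, scipy, OpenCV 4.12 (cv2) and the standard library are available. Lean on these libraries where they do the work, as an engineer would, in place of code of your own. Each camera call takes 0.05 s, during which the arm holds its last target.

## Working session

There is one attempt and no reset: what is moved stays moved. The work goes in short steps, Python scripts to look and compute and a tool call to move; the robot and the scene stay as the last step left them, time stands still between calls to the robot, and variables do not carry over. Pictures are saved under pics/ and viewed, and the job is handed in when it is done.

Besides the shell and the picture viewer there is one more tool, called as a command line: name --pt "numbers of a row" for each row, then --argument value for the rest. apply_moves: Moves the arm, as the interface text tells. Its arguments: {"type":"object","properties":{"steps":{"type":"array","items":{"type":"array","items":{"type":"number"}}},"hand":{"type":"number"},"grip_force":{"type":"number"}},"required":["steps"]}

```bash
ls; mkdir -p pics; cat > h.py <<'E'
import numpy as np, cv2
from plant import ctrl
from scipy.spatial.transform import Rotation as Rn
def shot(cam,name=None):
    p=ctrl.get_image(cam)
    if name: cv2.imwrite(f'pics/{name}.png',p['img'])
    return p
def K(p):
    f=200/np.tan(np.radians(p['vertical_fov'])/2); return f,p['cx'],p['cy']
def proj(p,X):
    f,cx,cy=K(p); c=np.array(p['R'])@np.array(X)+np.array(p['t']); return np.array([cx+f*c[0]/c[2],cy+f*c[1]/c[2]])
def back(p,uv,z):
    f,cx,cy=K(p); R=np.array(p['R']);t=np.array(p['t'])
    d=R.T@np.array([(uv[0]-cx)/f,(uv[1]-cy)/f,1.]); o=-R.T@t
    return o+d*(z-o[2])/d[2]
def st():
    s=ctrl.observe(); q=s['eef_rot']; 
    R=Rn.from_quat([q[1],q[2],q[3],q[0]]).as_matrix()
    return s,R
E
python3 - <<'E'
from h import *
s,R=st(); print(s['clock'],s['ee_pos'],s['eef_rot'],s['opening'],ctrl.pinch_z);print(R.round(3))
names=['spanner_grip','spanner_fork','spindle_foot','spindle_square','nut_wing','mat','fat_a_mid','slim_a_mid','wide_saddle0','narrow_saddle0','wide_saddle1','narrow_saddle1','beaker','reagent','marker']
for c in ['scene','side','wrist']:
    p=shot(c,c+'0'); print(c,p['vertical_fov'],-np.array(p['R']).T@np.array(p['t']))
    for n in names:
        r=ctrl.landmark_of(p,n)
        print(n,[(np.round(d['point'],3).tolist(),round(d['confidence'],2),proj(p,d['point']).round().tolist()) for d in r])
E
```

```text
pics
0.0 [ 6.74401801e-01 -2.36258171e-05  2.21696704e-01] [-5.82962100e-04  7.07098576e-01  7.07114393e-01 -7.05923859e-04] 0.08806662017775992 0.0187
[[-0.     1.    -0.002]
 [ 1.     0.    -0.   ]
 [-0.    -0.002 -1.   ]]
scene 49.10901796033845 [1.0475576  0.66155541 1.07978463]
spanner_grip [([0.473, -0.617, 0.015], 0.75, [263.0, 130.0]), ([0.506, -0.384, 0.02], 0.62, [285.0, 165.0]), ([0.723, 0.288, -0.002], 0.39, [346.0, 349.0])]
spanner_fork [([0.535, -0.668, 0.002], 0.72, [243.0, 131.0])]
spindle_foot [([0.493, -0.184, 0.022], 0.89, [319.0, 197.0])]
spindle_square [([0.501, -0.185, 0.028], 0.48, [317.0, 196.0])]
nut_wing [([0.494, -0.183, 0.079], 0.47, [319.0, 185.0]), ([0.497, 0.39, 0.059], 0.32, [443.0, 324.0])]
mat [([0.506, -0.373, 0.003], 0.64, [287.0, 170.0])]
fat_a_mid []
slim_a_mid [([0.505, 0.325, 0.064], 0.65, [423.0, 305.0])]
wide_saddle0 [([0.487, 0.028, 0.038], 0.67, [359.0, 234.0]), ([0.486, -0.042, 0.04], 0.63, [346.0, 219.0])]
narrow_saddle0 [([0.646, -0.052, 0.036], 0.81, [301.0, 240.0]), ([0.652, 0.023, 0.04], 0.57, [313.0, 257.0])]
wide_saddle1 [([0.487, 0
[... 1792 characters left out ...]
le_square []
nut_wing [([0.652, 0.176, -0.002], 0.49, [300.0, 30.0])]
mat []
fat_a_mid [([0.653, 0.181, 0.002], 0.27, [300.0, 25.0])]
slim_a_mid []
wide_saddle0 [([0.48, -0.035, 0.039], 0.74, [163.0, 210.0]), ([0.478, 0.033, 0.043], 0.62, [152.0, 156.0])]
narrow_saddle0 [([0.646, -0.05, 0.038], 0.84, [297.0, 221.0]), ([0.655, 0.02, 0.042], 0.66, [302.0, 167.0])]
wide_saddle1 [([0.48, -0.035, 0.039], 0.74, [163.0, 210.0]), ([0.478, 0.033, 0.043], 0.62, [152.0, 156.0])]
narrow_saddle1 [([0.646, -0.05, 0.038], 0.84, [297.0, 221.0]), ([0.655, 0.02, 0.042], 0.66, [302.0, 167.0])]
beaker [([0.651, 0.177, -0.002], 0.9, [299.0, 28.0])]
reagent [([0.48, 0.033, 0.045], 0.58, [152.0, 156.0])]
marker []
```

View pics/scene0.png

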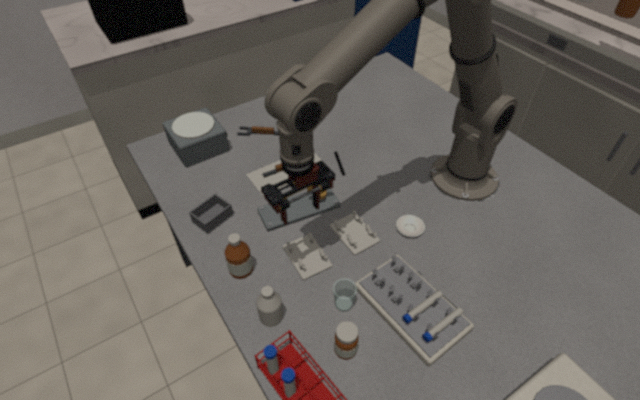

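View pics/side0.png

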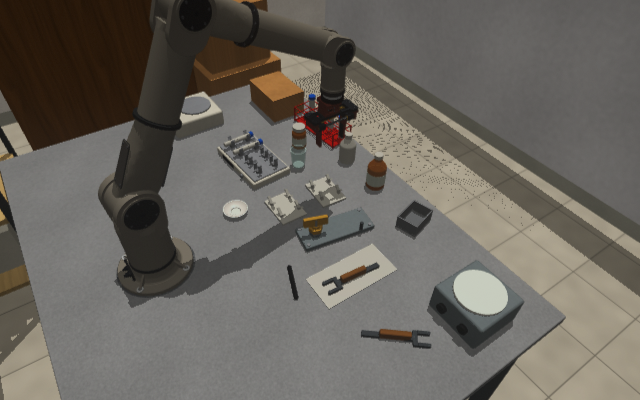

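View pics/wrist0.png

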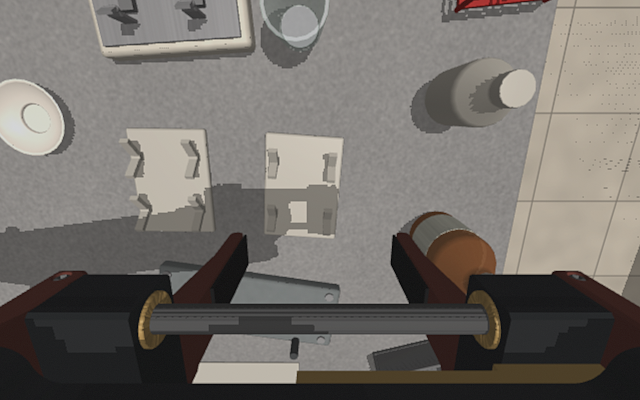

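Scene view: the mixer at (415,305) carries two tubes, at (422,307) and (443,324). The spindle and nut are near (319,190). The side view shows spanners at (352,273), on the mat, and (398,336). The mat one is about 0.63 m from the base and the other about 0.78 m, so the mat one is meant. I'll check that in enlarged crops.

```bash
python3 - <<'E'
import cv2
a=cv2.imread('pics/side0.png');b=cv2.imread('pics/scene0.png')
c1=cv2.resize(a[195:355,280:440],(600,600),interpolation=2)
cv2.imwrite('pics/c1.png',c1)
cv2.imwrite('pics/c2.png',cv2.resize(b[245:370,350:480],(624,600),interpolation=2))
E
```

```text
(no output)
```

View pics/c1.png

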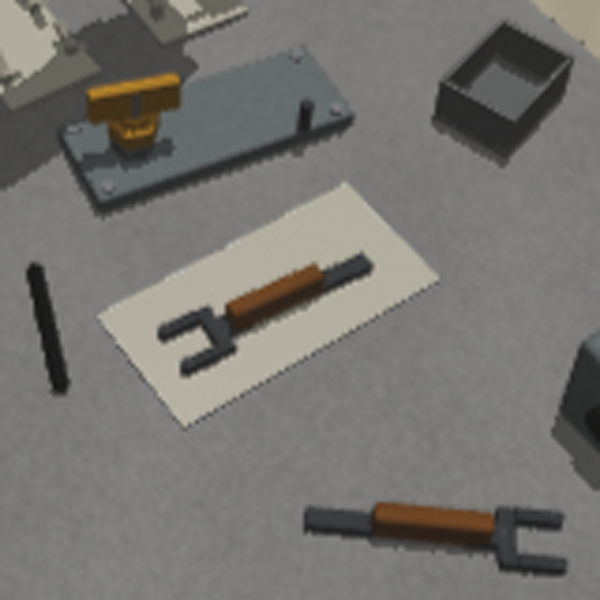

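View pics/c2.png

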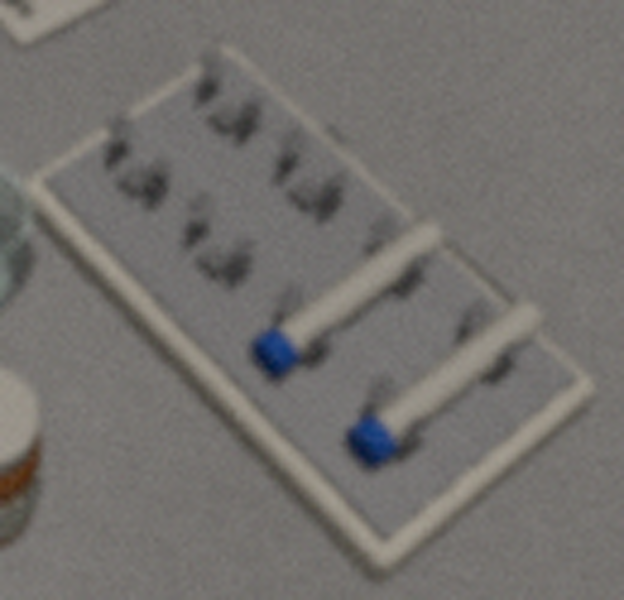

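The crop confirms it: the spanner on the mat is the nearer one, with its fork toward the base and its tail to +x. Both tubes look slim. I'll move the wrist camera over this area.

apply_moves --pt "-0.047 0.005 -0.013 0 0 0" --pt "-0.047 0.005 -0.013 0 0 0" --pt "-0.047 0.005 -0.013 0 0 0" --pt "-0.047 0.005 -0.013 0 0 0" --pt "-0.047 0.005 -0.013 0 0 0" --pt "-0.047 0.005 -0.013 0 0 0" --pt "0 0 0 0 0 -0.1745" --pt "0 0 0 0 0 -0.1745" --pt "0 0 0 0 0 -0.1745" --pt "0 0 0 0 0 -0.1745" --pt "0 0 0 0 0 -0.1745" --pt "0 0 0 0 0 -0.1745" --pt "0 0 0 0 0 -0.1745" --pt "0 0 0 0 0 -0.1745" --pt "0 0 0 0 0 -0.1745" --pt "0 0 0 0 0 0" --hand -1

```text
clock: 4.4
ee_pos: [0.7049, -0.2822, 0.3005]
eef_rot: [-0.0, 0.001, 1.0, 0.0]
wrist_force: [0.3, -0.1, -0.2]
opening: 0.088
```

```bash
python3 - <<'E'
from h import *
s,R=st(); print(s['clock'],s['ee_pos'],s['qpos'].round(2) if hasattr(s['qpos'],'round') else s['qpos']);print(R.round(3))
p=shot('wrist','w1')
for n in ['spanner_grip','spanner_fork','spindle_foot','spindle_square','nut_wing','mat']:
  r=ctrl.landmark_of(p,n)
  print(n,[(np.round(d['point'],3).tolist(),round(d['confidence'],2),proj(p,d['point']).round().tolist()) for d in r])
E
```

```text
4.4 [ 0.704906   -0.28215866  0.30049681] [ 0.43  0.59 -0.23  1.2   0.13  1.36  1.78]
[[-1.     0.002 -0.   ]
 [ 0.002  1.     0.   ]
 [ 0.     0.    -1.   ]]
spanner_grip [([0.501, -0.391, 0.012], 0.63, [239.0, 20.0])]
spanner_fork [([0.493, -0.187, 0.023], 0.69, [390.0, 10.0]), ([0.534, -0.664, 0.004], 0.58, [50.0, 48.0])]
spindle_foot [([0.494, -0.186, 0.023], 0.71, [391.0, 11.0])]
spindle_square [([0.492, -0.186, 0.02], 0.85, [390.0, 10.0]), ([0.504, -0.376, -0.001], 0.71, [252.0, 26.0])]
nut_wing []
mat [([0.503, -0.377, -0.001], 0.94, [251.0, 25.0])]
```

View pics/w1.png

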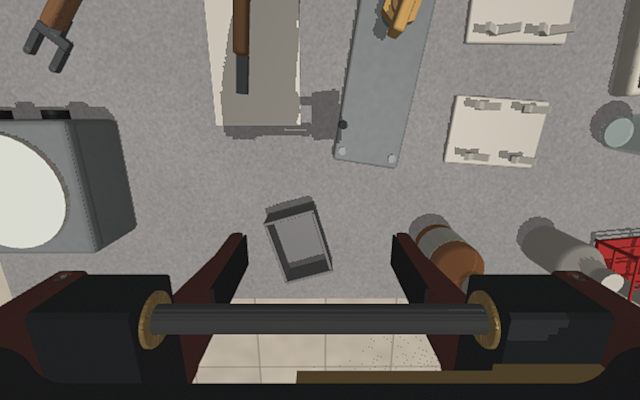

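Wrist view: mat at (250,60), spanner tail at (242,90), plate at (385,90) with the stop pin at (342,125) and the nut at (400,12). I'll go back 0.13 m to see the whole area.

apply_moves --pt "0.045 0 -0.01 0 0 0" --pt "0.045 0 -0.01 0 0 0" --pt "0.045 0 -0.01 0 0 0" --pt "0 0 0 0 0 0"

```text
clock: 5.25
ee_pos: [0.5678, -0.2834, 0.3326]
eef_rot: [0.001, 0.002, 1.0, -0.001]
wrist_force: [0.6, 0.1, -0.3]
opening: 0.0878
```

```bash
python3 - <<'E'
from h import *
s,R=st(); print(s['clock'],s['ee_pos'])
p=shot('wrist','w2')
for n in ['spanner_grip','spanner_fork','spindle_foot','spindle_square','nut_wing','mat']:
  r=ctrl.landmark_of(p,n)
  print(n,[(np.round(d['point'],4).tolist(),round(d['confidence'],2),proj(p,d['point']).round().tolist()) for d in r])
np.save('w2.npy',np.array([p['vertical_fov'],p['cx'],p['cy']]+list(np.ravel(p['R']))+list(p['t'])))
cv2.imwrite('pics/w2c.png',cv2.resize(p['img'][0:250,180:500],(768,600),interpolation=2))
E
```

```text
5.25 [ 0.56775971 -0.28335821  0.33264398]
spanner_grip [([0.4722, -0.6179, 0.0159], 0.71, [105.0, 105.0]), ([0.4988, -0.389, 0.0119], 0.65, [253.0, 122.0])]
spanner_fork [([0.4188, -0.3814, 0.005], 0.65, [255.0, 68.0]), ([0.6545, 0.1811, -0.0], 0.6, [579.0, 210.0])]
spindle_foot [([0.4956, -0.1853, 0.0214], 0.62, [382.0, 119.0]), ([0.4787, 0.0319, 0.0447], 0.46, [533.0, 107.0])]
spindle_square [([0.4941, -0.1848, 0.0221], 0.87, [382.0, 118.0]), ([0.502, -0.3889, 0.0158], 0.73, [253.0, 124.0]), ([0.6514, -0.0528, 0.037], 0.58, [458.0, 216.0])]
nut_wing [([0.494, -0.1787, 0.0807], 0.71, [395.0, 119.0])]
mat [([0.5038, -0.3755, 0.0038], 0.75, [263.0, 125.0])]
```

View pics/w2c.png

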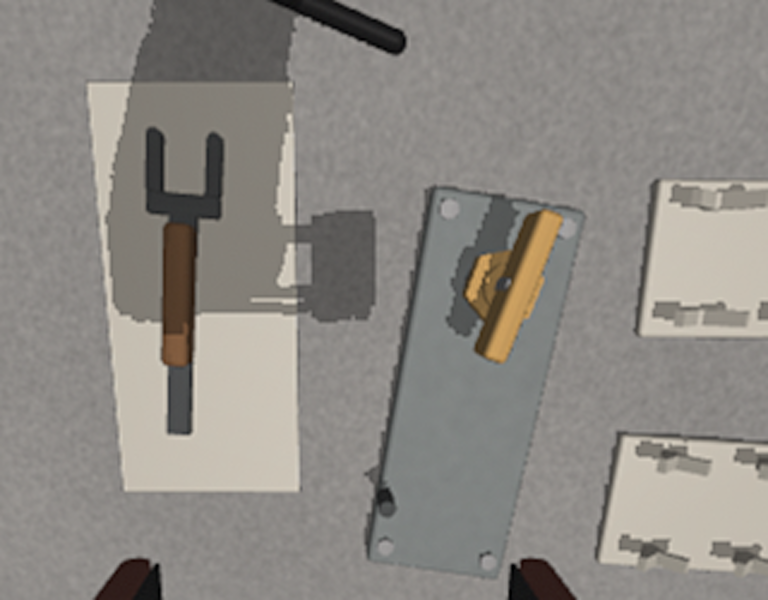

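The crop (2.4x, offset 180,0) shows the spanner fork tips at (154,132) and (214,137) and its tail end at (179,433). The plate corners are at (434,186), (584,214), (497,577) and (369,559), the pin at (386,500), and the wing runs from (548,213) to (492,357). I'll convert these to positions.

```bash
python3 - <<'E'
from h import *
a=np.load('w2.npy'); p=dict(vertical_fov=a[0],cx=a[1],cy=a[2],R=a[3:12].reshape(3,3),t=a[12:])
def B(u,v,z): return back(p,(180+u/2.4,v/2.4),z)[:2].round(4)
print('mat',[B(*c,.003).tolist() for c in [(87,82),(293,82),(299,491),(124,491)]], np.mean([B(*c,.003) for c in [(87,82),(293,82),(299,491),(124,491)]],0))
# spanner points
f1,f2=B(154,132,.013),B(214,137,.013); t1,t2=B(167,433,.013),B(191,433,.013)
g=[B(*c,.031) for c in [(166,225),(196,225),(187,365),(162,365)]]
print('tips',f1,f2,'tail',t1,t2,'grip',[x.tolist() for x in g],np.mean(g,0))
tip=(f1+f2)/2; tail=(t1+t2)/2; d=tail-tip; print('len',np.linalg.norm(d),'yaw',np.arctan2(d[1],d[0]))
u=d/np.linalg.norm(d); print('grip from tail',tail-u*.095,'from tip',tip+u*(.101), 'gripyaw',[np.arctan2(*((g[3]-g[0])[::-1])),np.arctan2(*((g[2]-g[1])[::-1]))])
pl=[B(*c,.02) for c in [(434,186),(584,214),(497,577),(369,559)]]
print('plate',[x.tolist() for x in pl]); e=(pl[2]+pl[3]-pl[0]-pl[1])/2; yw=np.arctan2(e[1],e[0]); print(np.linalg.norm(e),yw)
ex=np.array([np.cos(yw),np.sin(yw)]); far=(pl[2]+pl[3])/2; print('foot',far-ex*.205)
w=[B(548,213,.098),B(492,357,.098)];print('wing',w,np.mean(w,0),'yaw',np.arctan2(*((w[1]-w[0])[::-1])), np.linalg.norm(w[1]-w[0]))
print('pin',B(386,491,.052),B(386,512,.02))
E
```

```text
mat [[0.3715, -0.4378], [0.372, -0.3084], [0.6409, -0.3095], [0.6404, -0.4389]] [ 0.5062  -0.37365]
tips [ 0.4019 -0.3956] [ 0.4049 -0.3581] tail [ 0.5946 -0.4014] [ 0.5946 -0.3845] grip [[0.4579, -0.388], [0.4579, -0.3692], [0.5448, -0.3804], [0.5447, -0.397]] [ 0.501325 -0.38365 ]
len 0.19187665308734156 yaw -0.08400684517581442
grip from tail [ 0.49993502 -0.38497873] from tip [ 0.50404382 -0.38532472] gripyaw [np.float64(-0.10331743903479718), np.float64(-0.12817717298934966)]
plate [[0.4348, -0.2198], [0.4516, -0.1238], [0.7028, -0.1632], [0.6881, -0.2581]]
0.25522418576616124 -0.15281316759307237
foot [ 0.49283891 -0.17944508]
wing [array([ 0.4571, -0.169 ]), array([ 0.5328, -0.1941])] [ 0.49495 -0.18155] yaw -0.3201645129033973 0.07975274289953924
pin [ 0.6259 -0.249 ] [ 0.6517 -0.2463]
```

apply_moves --pt "0.029 -0.051 0.04 0 0 0" --pt "0.029 -0.051 0.04 0 0 0" --pt "0 0 0.05 0 0 0.1" --pt "0 0 0.05 0 0 0" --pt "0 0 0.05 0 0 0" --pt "0 0 0.02 0 0 0" --pt "0 0 0 0 0 0" --pt "0 0 0 0 0 0" --hand -0.2

```text
clock: 6.6
ee_pos: [0.5205, -0.3725, 0.0922]
eef_rot: [0.001, 0.05, 0.999, -0.001]
wrist_force: [0.2, -0.1, -0.3]
opening: 0.0526
```

```bash
python3 - <<'E'
from h import *
s,R=st(); print(s['clock'],s['ee_pos'],s['opening']);print(R.round(4))
p=shot('wrist','w3');p=shot('side','s3')
cv2.imwrite('pics/s3c.png',cv2.resize(p['img'][190:310,270:430],(800,600),interpolation=2))
E
```

```text
6.6 [ 0.52046041 -0.37245688  0.09223508] 0.052630014534873946
[[-0.995   0.1001  0.0028]
 [ 0.1001  0.995  -0.0016]
 [-0.0029 -0.0013 -1.    ]]
```

View pics/w3.png

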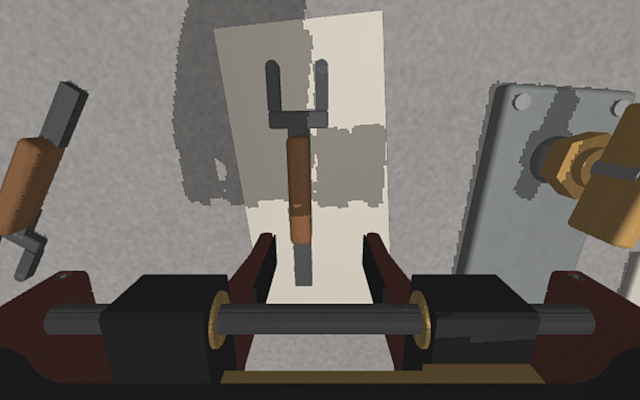

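View pics/s3c.png

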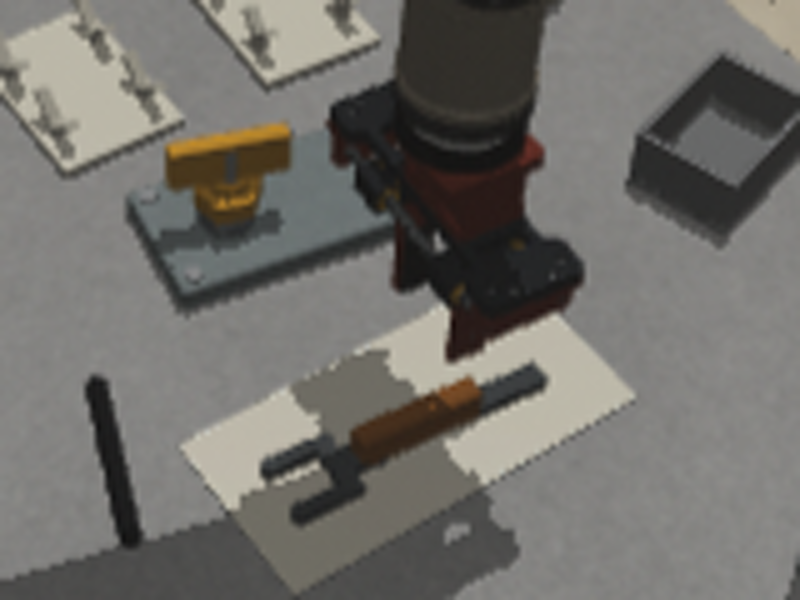

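Wrist view: the spanner lies left of the tool centre line, with tips at (273,64) and (321,64), grip top corners at (288,137), (311,137), (311,243) and (292,243), and tail end at (304,286). I'll refine its position from those.

```bash
python3 - <<'E'
from h import *
p=shot('wrist'); s,R=st()
B=lambda u,v,z: back(p,(u,v),z)[:2]
tip=(B(273,60,.013)+B(321,60,.013))/2; tail=B(304,286,.013)
g=[B(*c,.031) for c in [(288,137),(311,137),(311,243),(292,243)]]
d=tail-tip;u=d/np.linalg.norm(d)
print(tip,tail,np.linalg.norm(d),np.arctan2(d[1],d[0]),tail-u*.095,tip+u*.101,np.mean(g,0))
ax=[(g[0]+g[1])/2,(g[2]+g[3])/2];e=ax[1]-ax[0];print(np.linalg.norm(e),np.arctan2(e[1],e[0]))
G=tip+u*.101+u*.006; T=np.array([*G,.005]); print('target',T,'tool delta',R.T@(T-s['ee_pos']))
E
```

```text
[ 0.40046343 -0.37693842] [ 0.5955148  -0.39420494] 0.19581411302629773 -0.08829275144227373 [ 0.50088485 -0.38582802] [ 0.50107001 -0.38584441] [ 0.49941925 -0.38491234]
0.087098715267048 -0.10055741065193526
target [ 0.50704664 -0.38637348  0.005     ] tool delta [ 0.01180374 -0.01509214  0.08718972]
```

apply_moves --pt "0.006 -0.0075 0 0 0 0" --pt "0.006 -0.0075 0 0 0 -0.007" --pt "0 0 0.03 0 0 0" --pt "0 0 0.03 0 0 0" --pt "0 0 0.015 0 0 0" --pt "0 0 0.011 0 0 0" --pt "0 0 0 0 0 0" --hand -0.2

```text
clock: 7.62
ee_pos: [0.5057, -0.3859, 0.0044]
eef_rot: [0.0, 0.047, 0.999, -0.0]
wrist_force: [0.1, 0.9, -0.2]
opening: 0.0531
```

apply_moves --pt "0 0 0 0 0 0" --pt "0 0 0 0 0 0" --pt "0 0 0 0 0 0" --pt "0 0 0 0 0 0" --pt "0 0 0 0 0 0" --hand 1 --grip_force 35

```text
clock: 8.25
ee_pos: [0.5055, -0.3858, 0.0044]
eef_rot: [0.0, 0.047, 0.999, -0.0]
wrist_force: [-1.0, -1.1, 1.4]
opening: 0.0181
```

apply_moves --pt "0 0 -0.02 0 0 0" --pt "0 0 -0.03 0 0 0" --pt "0 0 -0.03 0 0 0" --pt "-0.0214 0.0322 0 0 0 0" --pt "-0.0214 0.0322 0 0 0 0" --pt "-0.0214 0.0322 0 0 0 0" --pt "-0.0214 0.0322 0 0 0 0" --pt "-0.0214 0.0322 0 0 0 0" --pt "-0.0214 0.0322 0 0 0 0" --pt "0 0 0 0 0 0.059" --pt "0 0 0 0 0 0"

```text
clock: 9.62
ee_pos: [0.6514, -0.2045, 0.085]
eef_rot: [0.0, 0.075, 0.997, -0.0]
wrist_force: [0.4, -0.2, -2.0]
opening: 0.0176
```

```bash
python3 - <<'E'
from h import *
s,R=st(); print(s['clock'],s['ee_pos'],s['opening'],s['wrist_force'].round(1));print(R.round(4))
p=shot('wrist','w4');p=shot('side','s4')
cv2.imwrite('pics/s4c.png',cv2.resize(p['img'][190:310,270:430],(800,600),interpolation=2))
E
```

```text
9.625 [ 0.65141258 -0.20447789  0.08500333] 0.017554349353401923 [ 0.4 -0.2 -2. ]
[[-9.886e-01  1.503e-01  1.000e-04]
 [ 1.503e-01  9.886e-01 -1.000e-04]
 [-1.000e-04 -1.000e-04 -1.000e+00]]
```

View pics/w4.png

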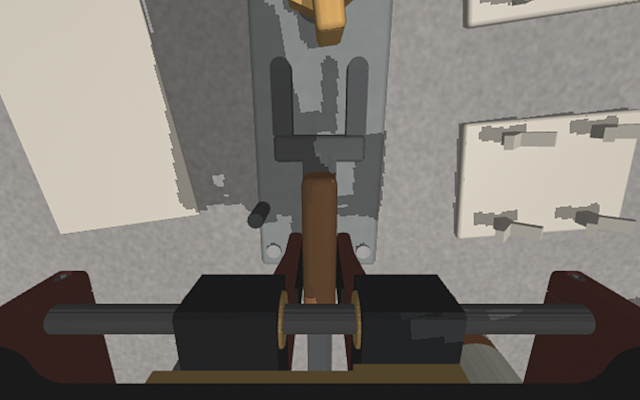

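View pics/s4c.png

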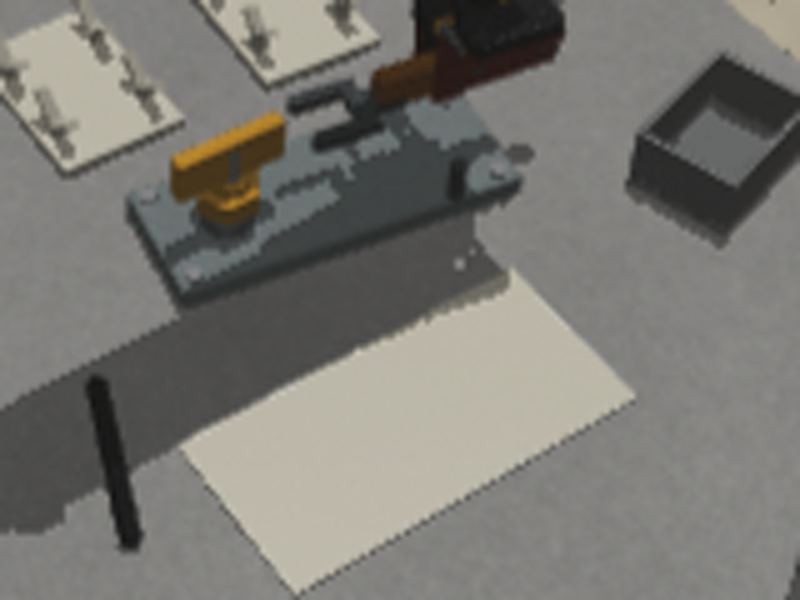

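Wrist view: the fork is centred on column 320, and the plate edges are at 262 and 380, so it is aligned to within about 1 mm. I'll lower it to about 3 mm above the plate.

apply_moves --pt "0 0 0.02 0 0 0" --pt "0 0 0.02 0 0 0" --pt "0 0 0.015 0 0 0" --pt "0 0 0.005 0 0 0" --pt "0 0 0 0 0 0"

```text
clock: 10.35
ee_pos: [0.6512, -0.2049, 0.0237]
eef_rot: [-0.0, 0.076, 0.997, 0.0]
wrist_force: [0.6, 0.6, -2.2]
opening: 0.0179
```

```bash
python3 - <<'E'
from h import *
s,R=st(); print(s['clock'],s['ee_pos'],s['opening'],s['wrist_force'].round(1));print(R.round(4))
p=shot('wrist');
cv2.imwrite('pics/w5c.png',cv2.resize(p['img'][0:250,220:420],(480,600),interpolation=2))
q=shot('side')
cv2.imwrite('pics/s5c.png',cv2.resize(q['img'][200:260,290:390],(800,480),interpolation=2))
for n in ['spanner_fork','spindle_foot','spindle_square','nut_wing']:
 for k,i in (('w',p),('s',q)):
  r=ctrl.landmark_of(i,n)
  print(n,k,[(np.round(d['point'],4).tolist(),round(d['confidence'],2)) for d in r])
E
```

```text
10.35 [ 0.65117719 -0.20494418  0.02368923] 0.01787734581608787 [ 0.6  0.6 -2.2]
[[-9.884e-01  1.517e-01 -7.000e-04]
 [ 1.517e-01  9.884e-01  3.000e-04]
 [ 7.000e-04  2.000e-04 -1.000e+00]]
spanner_fork w []
spanner_fork s [([0.5353, -0.6703, 0.0025], 0.81), ([0.5675, -0.1917, 0.0282], 0.51), ([0.4925, -0.1795, 0.0218], 0.16)]
spindle_foot w []
spindle_foot s [([0.4943, -0.1783, 0.0195], 0.75)]
spindle_square w []
spindle_square s [([0.4953, -0.18, 0.0273], 0.84), ([0.4926, -0.1791, 0.0215], 0.47)]
nut_wing w [([0.6508, -0.0472, 0.0365], 0.16)]
nut_wing s [([0.4949, -0.1779, 0.0855], 0.88)]
```

View pics/w5c.png

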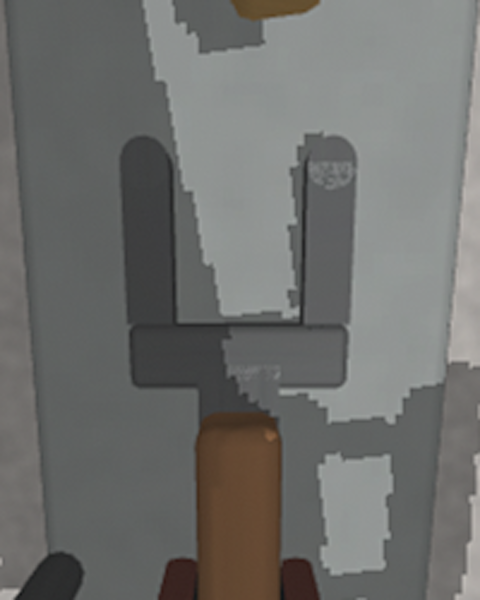

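View pics/s5c.png

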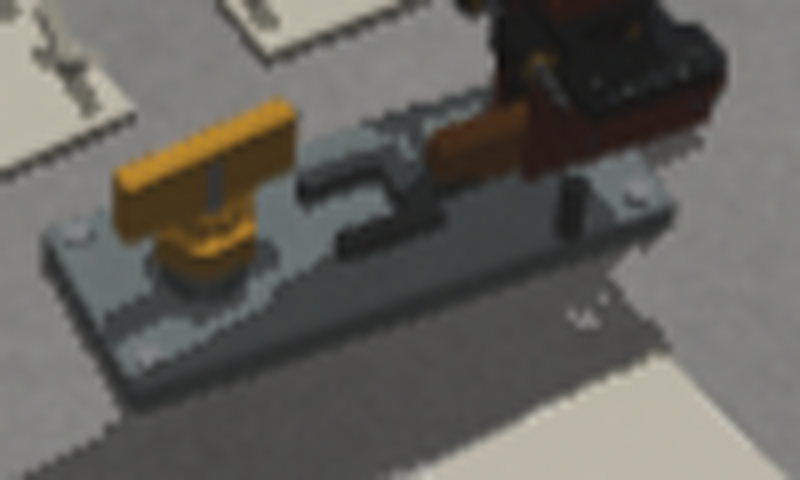

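apply_moves --pt "0.015 0 0 0 0 0" --pt "0.015 0 0 0 0 0" --pt "0.01 0 0 0 0 0" --pt "0.01 0 0 0 0 0" --pt "0 0 0 0 0 0"

```text
clock: 11.48
ee_pos: [0.6029, -0.1965, 0.0248]
eef_rot: [0.001, 0.076, 0.997, 0.001]
wrist_force: [2.4, 2.4, -3.0]
opening: 0.0178
```

apply_moves --pt "0.006 0 0 0 0 0" --pt "0.006 0 0 0 0 0" --pt "0.006 0 0 0 0 0" --pt "0.006 0 0 0 0 0" --pt "0 0 0 0 0 0"

```text
clock: 12.1
ee_pos: [0.597, -0.1949, 0.0316]
eef_rot: [0.018, 0.075, 0.997, -0.001]
wrist_force: [31.2, -1.2, -0.7]
opening: 0.0175
```

```bash
python3 - <<'E'
from h import *
s,R=st(); print(s['clock'],s['ee_pos'],s['opening'],s['wrist_force'].round(1),s['wrist_torque']);print(R.round(4))
p=shot('wrist');
cv2.imwrite('pics/w6c.png',cv2.resize(p['img'][0:250,220:420],(480,600),interpolation=2))
q=shot('side')
cv2.imwrite('pics/s6c.png',cv2.resize(q['img'][200:260,290:390],(800,480),interpolation=2))
E
```

```text
12.1 [ 0.59702711 -0.19487919  0.03156103] 0.017543655285398373 [31.2 -1.2 -0.7] [-0.38869562 -7.29641328 -0.16671288]
[[-0.9881  0.1495  0.0367]
 [ 0.1494  0.9888 -0.0044]
 [-0.0369  0.0012 -0.9993]]
```

View pics/w6c.png

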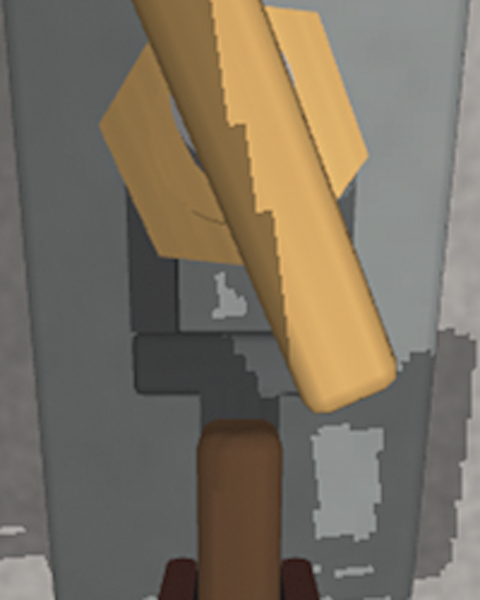

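View pics/s6c.png

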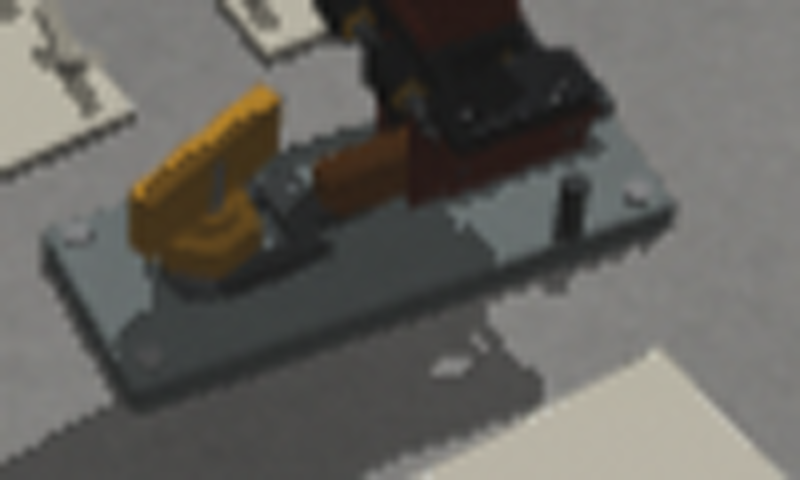

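The spanner jammed. Comparing pictures, the wing turned counter-clockwise while I was carrying the spanner past it: the fork nudged its near end. The nearly free spindle turned with it, so the square no longer faces the fork. I'll back out and measure the wing angle now.

apply_moves --pt "-0.015 0 0 0 0 0" --pt "-0.015 0 0 0 0 0" --pt "-0.015 0 0 0 0 0" --pt "-0.015 0 0 0 0 0" --pt "0 0 0 0 0 0"

```text
clock: 12.82
ee_pos: [0.6378, -0.2038, 0.0239]
eef_rot: [-0.0, 0.076, 0.997, -0.0]
wrist_force: [2.4, -1.3, 1.4]
opening: 0.0179
```

```bash
python3 - <<'E'
from h import *
s,R=st(); print(s['clock'],s['ee_pos'],s['opening'],s['wrist_force'].round(1));print(R.round(4))
p=shot('wrist');
cv2.imwrite('pics/w7c.png',cv2.resize(p['img'][0:250,220:420],(480,600),interpolation=2))
q=shot('side');print(K(q),np.array(q['R']).round(3).tolist())
cv2.imwrite('pics/s7c.png',cv2.resize(q['img'][200:260,290:390],(800,480),interpolation=2))
q=shot('scene')
cv2.imwrite('pics/t7c.png',cv2.resize(q['img'][150:240,250:370],(800,600),interpolation=2))
E
```

```text
12.825 [ 0.63784919 -0.20376176  0.02394624] 0.01789355133174226 [ 2.4 -1.3  1.4]
[[-9.884e-01  1.518e-01 -3.000e-04]
 [ 1.518e-01  9.884e-01 -8.000e-04]
 [ 2.000e-04 -9.000e-04 -1.000e+00]]
(np.float64(447.1212369497991), 317.39946637580675, 205.2438797096279) [[0.829, -0.559, 0.016], [-0.385, -0.592, -0.708], [0.405, 0.581, -0.706]]
```

View pics/w7c.png

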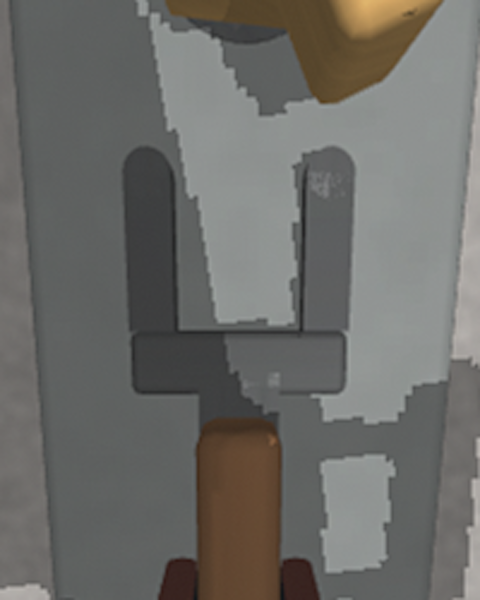

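View pics/s7c.png

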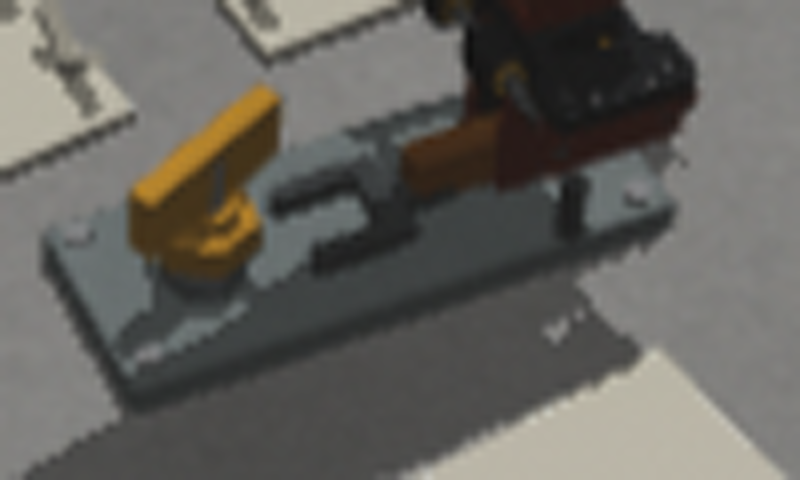

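View pics/t7c.png

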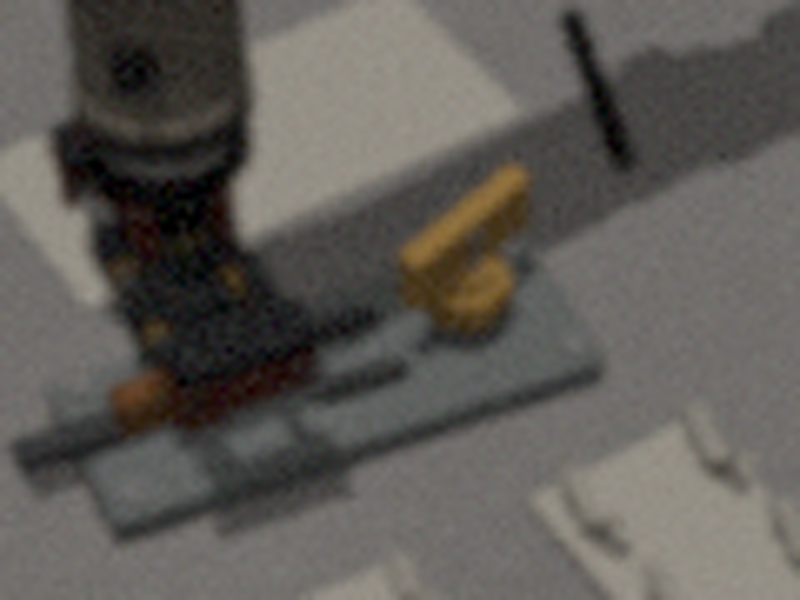

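```bash
python3 - <<'E'
from h import *
q=ctrl.get_image('side')
def yaw(a,b,q=q):
    A,B=back(q,a,.098)[:2],back(q,b,.098)[:2]; d=B-A; return A.round(4),B.round(4),((A+B)/2).round(4),np.linalg.norm(d).round(4),np.arctan2(d[1],d[0]).round(3)
f8=lambda u,v:(290+u/8,200+v/8)
f5=lambda u,v:(270+u/5,190+v/5)
f0=lambda u,v:(280+u*160/600,195+v*160/600)
print('start',yaw(f0(87,95),f0(181,76)))
print('s3',yaw(f5(166,149),f5(291,128)))
print('s4',yaw(f5(172,163),f5(286,116)))
print('s5',yaw(f8(117,178),f8(293,100)))
print('s7',yaw(f8(133,190),f8(277,88)))
p=ctrl.get_image('scene')
g=lambda u,v:(250+u*120/800,150+v*90/600)
print('t7',yaw(g(522,170),g(404,250),p))
E
```

```text
start (array([ 0.4526, -0.1737]), array([ 0.5341, -0.1996]), array([ 0.4934, -0.1867]), np.float64(0.0855), np.float64(-0.307))
s3 (array([ 0.4539, -0.1717]), array([ 0.5331, -0.2007]), array([ 0.4935, -0.1862]), np.float64(0.0843), np.float64(-0.351))
s4 (array([ 0.4504, -0.1843]), array([ 0.5366, -0.1899]), array([ 0.4935, -0.1871]), np.float64(0.0863), np.float64(-0.065))
s5 (array([ 0.4519, -0.1834]), array([ 0.5368, -0.1862]), array([ 0.4943, -0.1848]), np.float64(0.085), np.float64(-0.033))
s7 (array([ 0.4537, -0.1925]), array([ 0.5352, -0.1768]), array([ 0.4945, -0.1847]), np.float64(0.083), np.float64(0.19))
t7 (array([ 0.4557, -0.1858]), array([ 0.5334, -0.1714]), array([ 0.4946, -0.1786]), np.float64(0.079), np.float64(0.184))
```

The wing turned from yaw -0.32 to +0.19, so the spindle sits at about yaw +0.35 (±0.1). I'll back out further, swing the spanner to that yaw around the spindle, and slide it on from there.

apply_moves --pt "-0.01 0 0 0 0 0" --pt "-0.01 0 0 0 0 0" --pt "0.004 0.0162 0 0 0 -0.1" --pt "0.0024 0.0167 0 0 0 -0.1" --pt "0.0007 0.0166 0 0 0 -0.1" --pt "-0.001 0.0166 0 0 0 -0.1" --pt "-0.0027 0.0165 0 0 0 -0.1" --pt "0 0 0 0 0 0"

```text
clock: 14.08
ee_pos: [0.6508, -0.1208, 0.0243]
eef_rot: [0.001, -0.174, 0.985, 0.001]
wrist_force: [1.4, -0.6, -1.7]
opening: 0.0175
```

```bash
cat > look.py <<'E'
from h import *
import sys
n=sys.argv[1]
s,R=st(); th=np.arctan2(R[0,1]*-1,R[1,1])
print(s['clock'],s['ee_pos'].round(4),'open',round(s['opening'],4),'F',s['wrist_force'].round(1),'T',s['wrist_torque'].round(2),'yaw',th.round(4)); print(R[2].round(4), s['qpos'].round(2))
ex=np.array([np.cos(th),np.sin(th)]); d=s['ee_pos'][:2]-np.array([.494,-.181])
print('slot rel axis along/lat',(d@ex-.0845).round(4),(d@np.array([-ex[1],ex[0]])).round(4))
p=shot('wrist')
cv2.imwrite(f'pics/w{n}.png',cv2.resize(p['img'][0:250,200:440],(576,600),interpolation=2))
q=shot('side')
cv2.imwrite(f'pics/s{n}.png',cv2.resize(q['img'][200:260,290:390],(800,480),interpolation=2))
E
python3 look.py 8
```

```text
14.075 [ 0.6508 -0.1208  0.0243] open 0.0175 F [ 1.4 -0.6 -1.7] T [ 0.2  -0.05 -0.06] yaw 0.3491
[-0.0013  0.0011 -1.    ] [ 0.3   0.7  -0.29  1.71  0.26  0.78  1.8 ]
slot rel axis along/lat 0.0834 0.0029
```

View pics/w8.png

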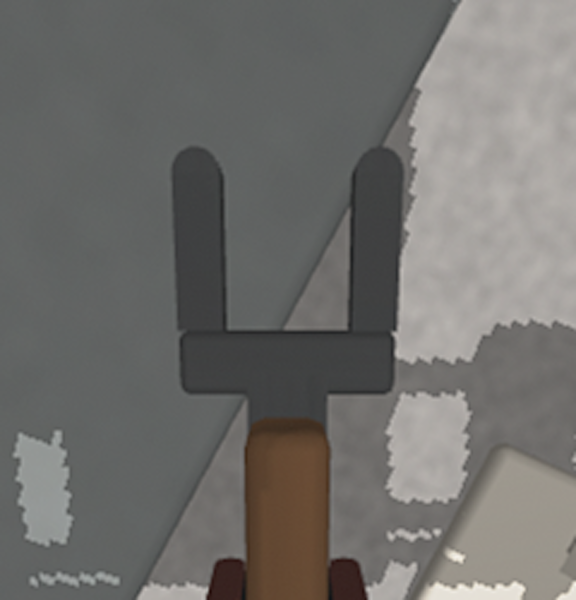

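View pics/s8.png

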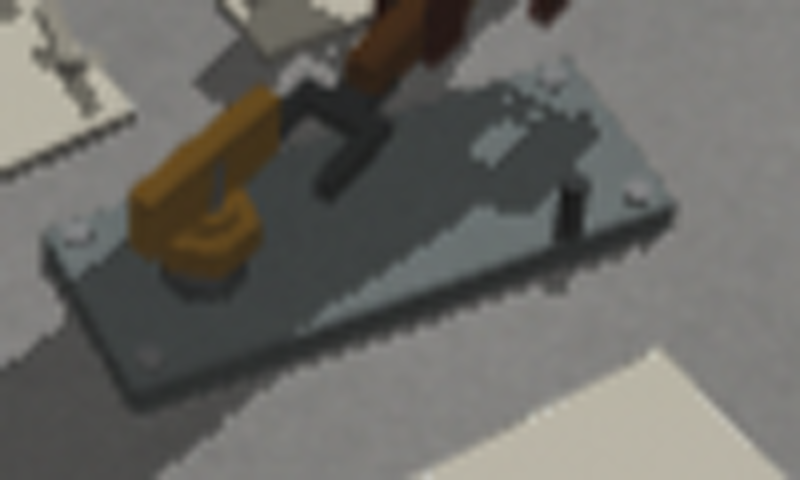

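apply_moves --pt "0.008 -0.003 0 0 0 0" --pt "0.01 0 0 0 0 0" --pt "0.01 0 0 0 0 0" --pt "0.008 0 0 0 0 0" --pt "0 0 0 0 0 0"

```text
clock: 14.8
ee_pos: [0.616, -0.1385, 0.0242]
eef_rot: [-0.001, -0.173, 0.985, -0.0]
wrist_force: [0.0, -0.2, -3.2]
opening: 0.0176
```

```bash
python3 look.py 9
```

```text
14.8 [ 0.616  -0.1385  0.0242] open 0.0176 F [ 0.  -0.2 -3.2] T [ 0.1  -0.04 -0.  ] yaw 0.3468
[ 1.1e-03  1.0e-04 -1.0e+00] [ 0.34  0.66 -0.29  1.78  0.27  0.74  1.82]
slot rel axis along/lat 0.0446 -0.0015
```

View pics/w9.png

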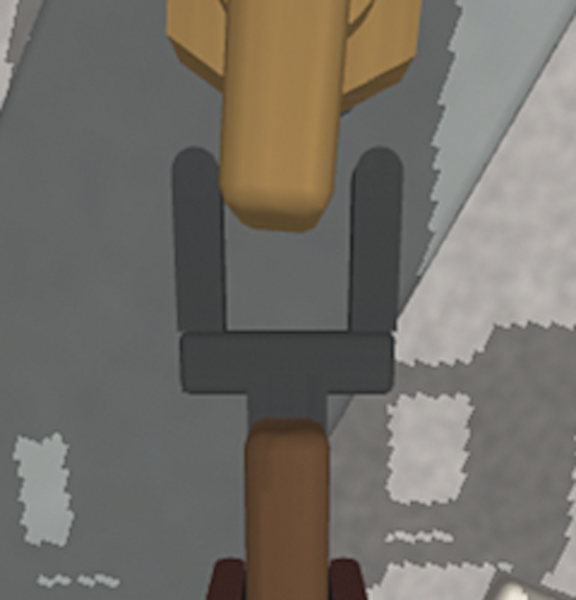

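View pics/s9.png

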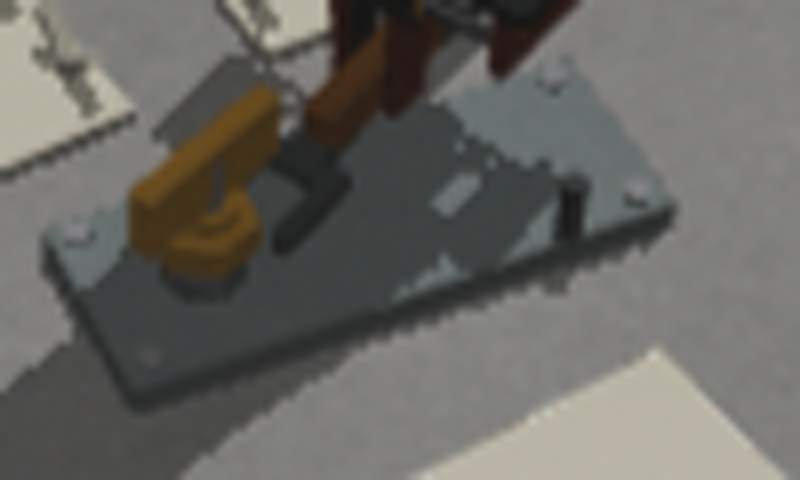

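```bash
python3 - <<'E'
from h import *
p=ctrl.get_image('wrist')
c=lambda u,v:(200+u/2.4,v/2.4)
for e in [((228,0),(221,185)),((350,0),(332,190)),((289,0),(276.5,188))]:
    A,B=[back(p,c(*x),.098)[:2] for x in e]; d=B-A; print(A.round(4),B.round(4),np.arctan2(d[1],d[0]).round(3),np.linalg.norm(d))
L,Rr=back(p,c(167,40),.054),back(p,c(421,55),.054); print(L,Rr,(L+Rr)/2)
print(K(p))
s,R=st(); print((R.T@np.array(p['R']).T).round(4))
E
```

```text
[ 0.5176 -0.1801] [ 0.5357 -0.1749] 0.28 0.018840005228211137
[ 0.513  -0.1675] [ 0.5318 -0.1624] 0.265 0.019409384531666733
[ 0.5153 -0.1738] [ 0.5338 -0.1686] 0.272 0.01917866479041217
[ 0.51402611 -0.19568037  0.054     ] [ 0.50162258 -0.15498698  0.054     ] [ 0.50782434 -0.17533367  0.054     ]
(np.float64(290.43885454733584), 319.0811226003773, 202.0223878089143)
[[-2.000e-04 -9.582e-01 -2.860e-01]
 [ 1.000e+00 -3.000e-04  1.000e-04]
 [-1.000e-04 -2.860e-01  9.582e-01]]
```

apply_moves --pt "0 0.0079 0 0 0 -0.05" --pt "0 0 0 0 0 0" --pt "0.006 0 0 0 0 0" --pt "0.006 0 0 0 0 0" --pt "0.005 0 0 0 0 0" --pt "0 0 0 0 0 0"

```text
clock: 15.7
ee_pos: [0.598, -0.1376, 0.0242]
eef_rot: [-0.0, -0.197, 0.98, -0.0]
wrist_force: [-0.5, -0.5, -2.1]
opening: 0.0176
```

```bash
python3 look.py 10
```

```text
15.7 [ 0.598  -0.1376  0.0242] open 0.0176 F [-0.5 -0.5 -2.1] T [ 0.17 -0.03 -0.02] yaw 0.3969
[ 8.e-04 -0.e+00 -1.e+00] [ 0.35  0.64 -0.31  1.83  0.28  0.72  1.86]
slot rel axis along/lat 0.0281 -0.0002
```

View pics/w10.png

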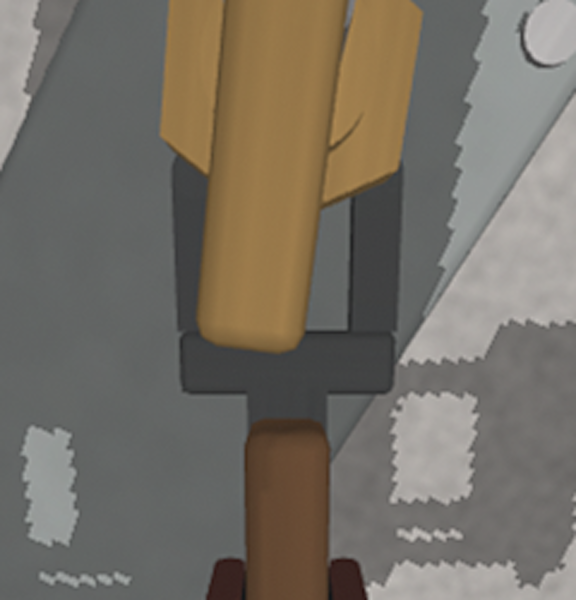

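apply_moves --pt "0.005 0 0 0 0 0" --pt "0.005 0 0 0 0 0" --pt "0 0 0 0 0 0"

```text
clock: 16.18
ee_pos: [0.5888, -0.1413, 0.0242]
eef_rot: [-0.0, -0.197, 0.98, -0.0]
wrist_force: [0.4, -0.2, -2.2]
opening: 0.0176
```

apply_moves --pt "0.005 0 0 0 0 0" --pt "0.005 0 0 0 0 0" --pt "0 0 0 0 0 0"

```text
clock: 16.55
ee_pos: [0.5796, -0.1452, 0.0242]
eef_rot: [-0.0, -0.197, 0.98, -0.0]
wrist_force: [0.1, 0.7, -1.7]
opening: 0.0174
```

apply_moves --pt "0.004 0 0 0 0 0" --pt "0.004 0 0 0 0 0" --pt "0 0 0 0 0 0"

```text
clock: 16.92
ee_pos: [0.5724, -0.1481, 0.0242]
eef_rot: [-0.0, -0.197, 0.98, -0.0]
wrist_force: [1.3, 0.6, -2.0]
opening: 0.0181
```

```bash
python3 look.py 11
```

```text
16.925 [ 0.5724 -0.1481  0.0242] open 0.0181 F [ 1.3  0.6 -2. ] T [ 0.14 -0.04 -0.  ] yaw 0.3973
[ 5.e-04  0.e+00 -1.e+00] [ 0.38  0.61 -0.31  1.88  0.28  0.69  1.88]
slot rel axis along/lat 0.0005 -0.0
```

View pics/w11.png

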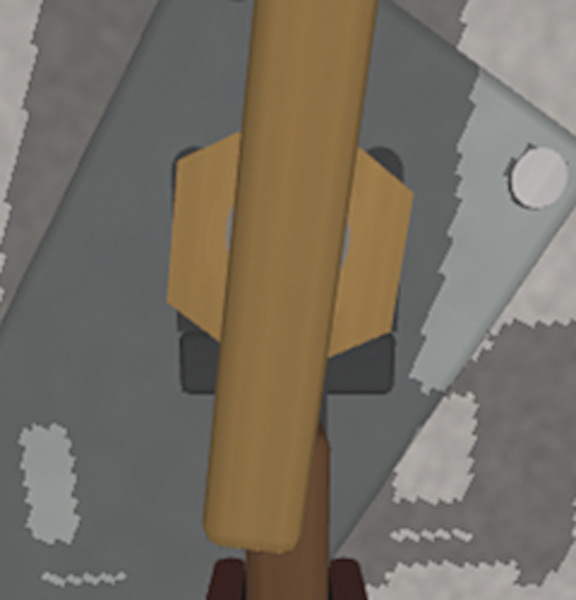

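View pics/s11.png

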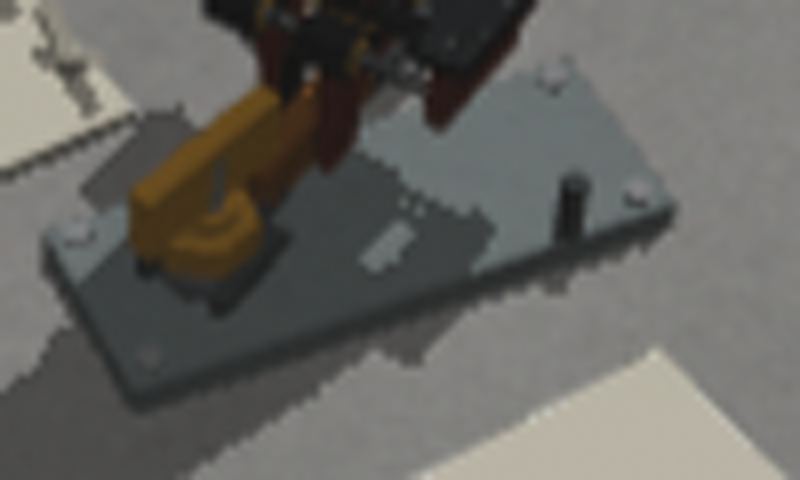

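It is home with no contact force. I'll swing it clockwise about the spindle until it is near the stop pin.

apply_moves --pt "0.0006 -0.0097 0 0 0 0.1145" --pt "0.0006 -0.0097 0 0 0 0.1145" --pt "0.0006 -0.0097 0 0 0 0.1145" --pt "0.0006 -0.0097 0 0 0 0.1145" --pt "0.0006 -0.0097 0 0 0 0.1145" --pt "0.0006 -0.0097 0 0 0 0.1145" --pt "0 0 0 0 0 0"

```text
clock: 17.9
ee_pos: [0.5766, -0.2046, 0.0245]
eef_rot: [0.001, 0.144, 0.99, 0.0]
wrist_force: [1.9, -0.4, -2.4]
opening: 0.018
```

```bash
python3 look.py 12
```

```text
17.9 [ 0.5766 -0.2046  0.0245] open 0.018 F [ 1.9 -0.4 -2.4] T [ 0.25 -0.26 -0.05] yaw -0.2889
[-1.3e-03  7.0e-04 -1.0e+00] [ 0.34  0.62 -0.13  1.84  0.12  0.68  1.42]
slot rel axis along/lat 0.0014 0.0009
```

View pics/w12.png

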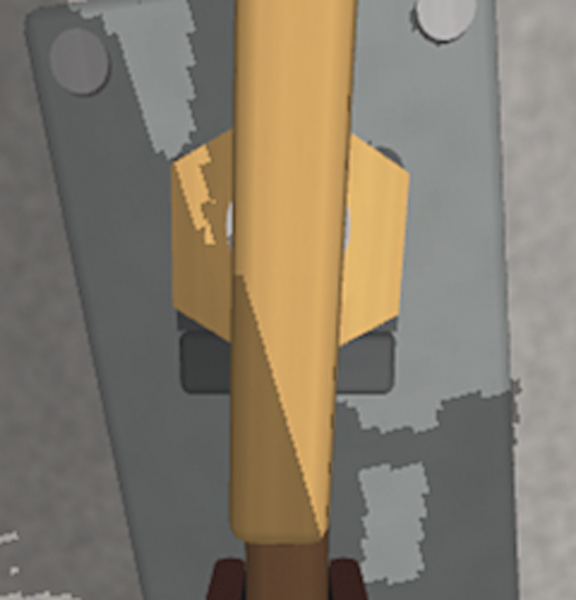

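View pics/s12.png

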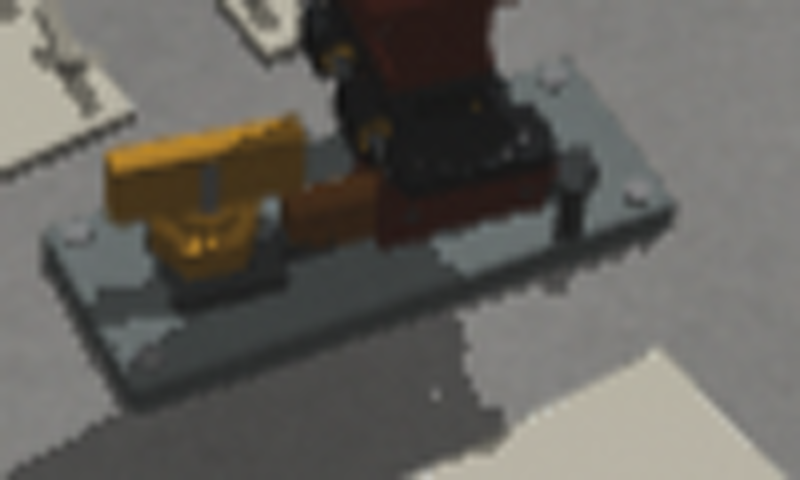

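apply_moves --pt "0.0015 0 0.0015 0 0 0" --pt "0 0 0.0013 0 0 0" --pt "0 0 0 0 0 0"

```text
clock: 18.38
ee_pos: [0.5755, -0.2045, 0.022]
eef_rot: [0.001, 0.144, 0.99, 0.0]
wrist_force: [4.9, 0.7, 3.4]
opening: 0.0179
```

apply_moves --pt "0 0 0 0 0 0" --pt "0 0 0 0 0 0" --pt "0 0 0 0 0 0" --hand -0.1

```text
clock: 18.75
ee_pos: [0.5734, -0.2047, 0.021]
eef_rot: [-0.001, 0.144, 0.99, -0.0]
wrist_force: [-1.2, 0.5, 0.7]
opening: 0.0442
```

apply_moves --pt "0 0 -0.03 0 0 0" --pt "0 0 -0.04 0 0 0" --pt "0 0 -0.04 0 0 0" --pt "0 0 -0.03 0 0 0" --pt "0 0 0 0 0 0"

```text
clock: 19.38
ee_pos: [0.5755, -0.2051, 0.1639]
eef_rot: [0.002, 0.144, 0.99, -0.0]
wrist_force: [-0.3, -0.4, -0.4]
opening: 0.0483
```

```bash
python3 look.py 13; python3 - <<'E'
from h import *
p=shot('wrist','w13f')
E
```

```text
19.375 [ 0.5755 -0.2051  0.1639] open 0.0483 F [-0.3 -0.4 -0.4] T [ 0.03 -0.07 -0.01] yaw -0.2895
[-4.4e-03 -1.0e-04 -1.0e+00] [ 0.36  0.44 -0.15  1.77  0.08  0.94  1.45]
slot rel axis along/lat 0.0005 0.0002
```

View pics/w13f.png

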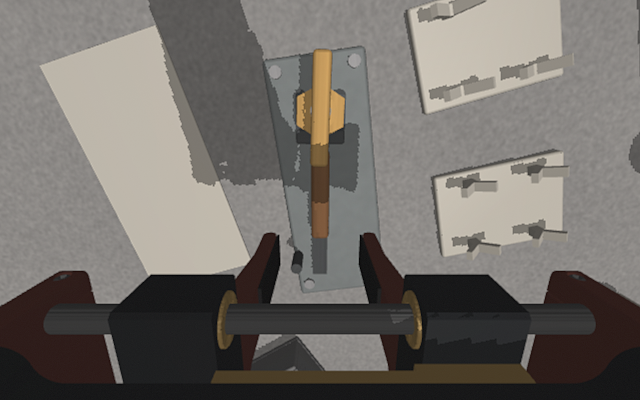

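View pics/s13.png

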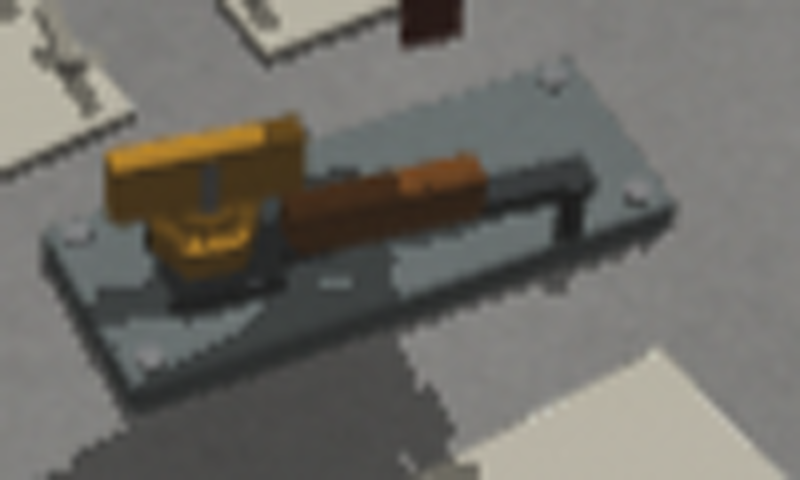

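The spanner is on the square with its tail near the pin; the side crop shows the tail at (585,175) beside the pin at (570,220). Next is the nut.

apply_moves --pt "0.0285 0 0 0 0 0" --pt "0.0285 0 0 0 0 0" --pt "0.0285 0 0 0 0 0" --pt "0 0 0.02 0 0 0" --pt "0 0 0 0 0 0"

```text
clock: 20.15
ee_pos: [0.4903, -0.1797, 0.1393]
eef_rot: [-0.002, 0.144, 0.99, 0.0]
wrist_force: [-1.3, 0.3, -0.3]
opening: 0.048
```

```bash
python3 look.py 14; python3 - <<'E'
from h import *
p=shot('wrist','w14f')
E
```

```text
20.15 [ 0.4903 -0.1797  0.1393] open 0.048 F [-1.3  0.3 -0.3] T [ 0.02 -0.06  0.05] yaw -0.2892
[ 4.9e-03 -1.0e-04 -1.0e+00] [ 0.37  0.34 -0.17  1.99  0.08  0.83  1.44]
slot rel axis along/lat -0.0884 0.0002
```

View pics/w14f.png

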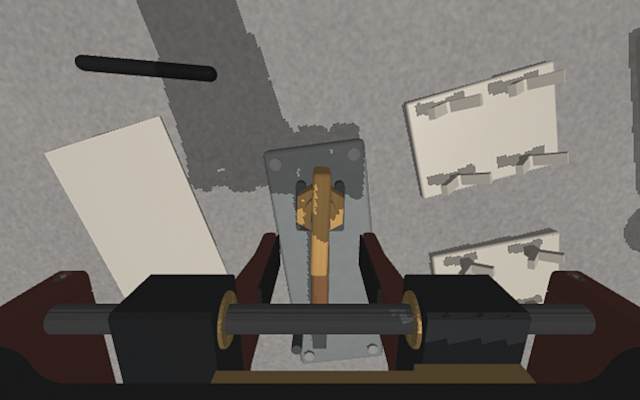

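View pics/s14.png

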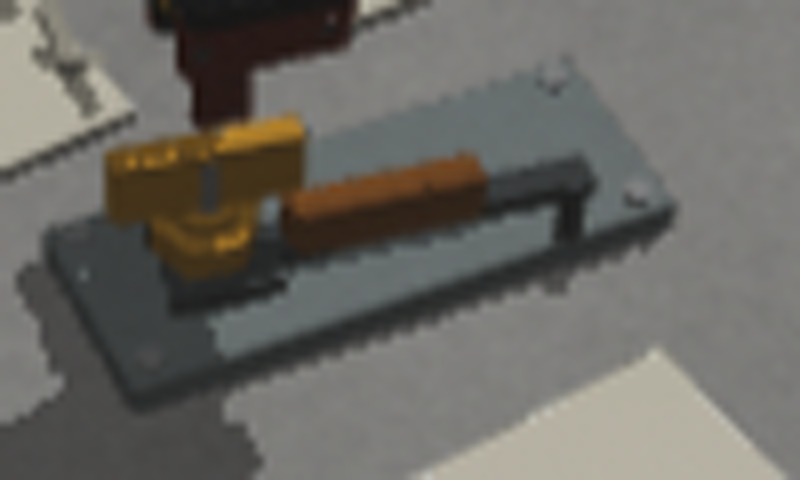

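apply_moves --pt "-0.0035 0 0.025 0 0 0" --pt "0 0 0.025 0 0 0" --pt "0 0 0.022 0 0 0" --pt "0 0 0 0 0 0"

```text
clock: 20.8
ee_pos: [0.495, -0.1809, 0.0684]
eef_rot: [-0.001, 0.144, 0.99, 0.0]
wrist_force: [0.1, -0.9, 0.2]
opening: 0.0481
```

apply_moves --pt "0 0 0 0 0 0" --pt "0 0 0 0 0 0" --pt "0 0 0 0 0 0" --pt "0 0 0 0 0 0" --hand 1 --grip_force 40

```text
clock: 21.3
ee_pos: [0.4962, -0.1806, 0.07]
eef_rot: [0.001, 0.144, 0.99, 0.0]
wrist_force: [0.3, -0.5, 2.9]
opening: 0.0138
```

```bash
python3 look.py 15
```

```text
21.3 [ 0.4962 -0.1806  0.07  ] open 0.0138 F [ 0.3 -0.5  2.9] T [-0.2   0.18 -0.14] yaw -0.2893
[-1.e-03  8.e-04 -1.e+00] [ 0.36  0.45 -0.16  2.02  0.11  0.68  1.42]
slot rel axis along/lat -0.0825 0.001
```

View pics/s15.png

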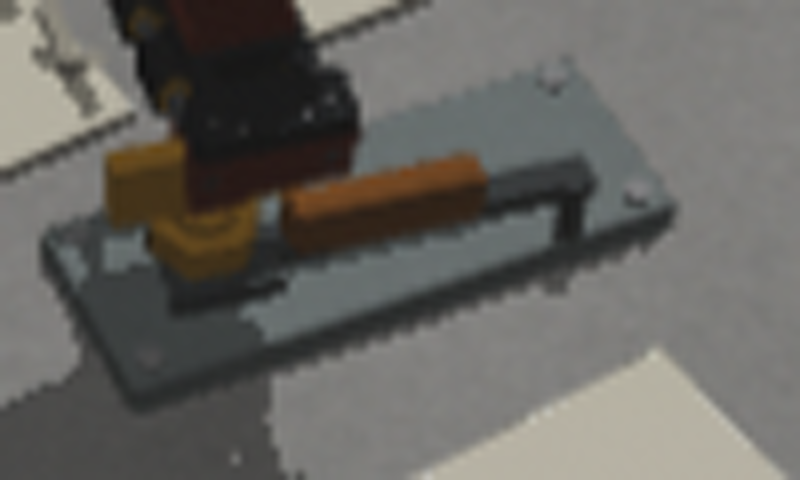

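apply_moves --pt "0 0 0 0 0 0.12" --pt "0 0 0 0 0 0.12" --pt "0 0 0 0 0 0.12" --pt "0 0 0 0 0 0.12" --pt "0 0 0 0 0 0.12" --pt "0 0 0 0 0 0"

```text
clock: 22.15
ee_pos: [0.4959, -0.181, 0.07]
eef_rot: [0.0, 0.43, 0.903, -0.0]
wrist_force: [-1.2, 1.7, 5.8]
opening: 0.0134
```

```bash
python3 look.py 16
```

```text
22.15 [ 0.4959 -0.181   0.07  ] open 0.0134 F [-1.2  1.7  5.8] T [ 0.29  0.19 -0.02] yaw -0.89
[-4.e-04  1.e-04 -1.e+00] [ 0.24  0.44 -0.01  2.03  0.    0.67  0.91]
slot rel axis along/lat -0.0833 0.0015
```

View pics/s16.png

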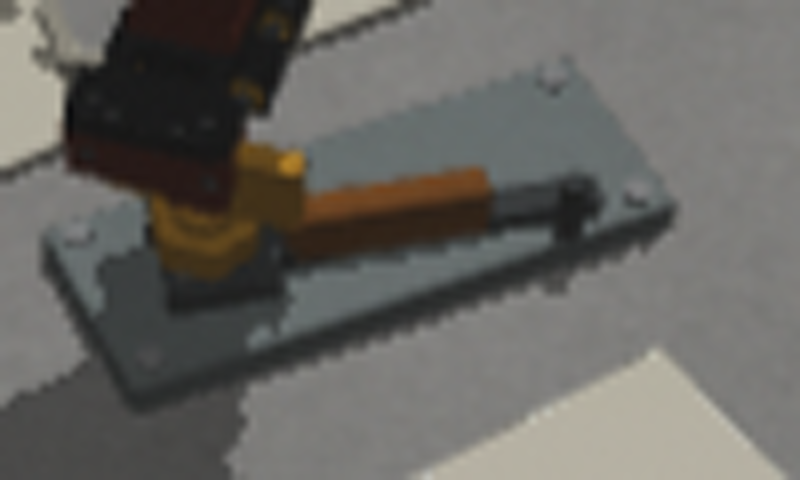

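The tail is up against the pin. I'll keep turning.

apply_moves --pt "0 0 0 0 0 0.12" --pt "0 0 0 0 0 0.12" --pt "0 0 0 0 0 0.12" --pt "0 0 0 0 0 0.12" --pt "0 0 0 0 0 0.1"

```text
clock: 22.88
ee_pos: [0.4955, -0.1812, 0.0699]
eef_rot: [-0.0, 0.671, 0.741, -0.0]
wrist_force: [-1.9, 0.3, 6.1]
opening: 0.0138
```

```bash
python3 look.py 17
```

```text
22.875 [ 0.4955 -0.1812  0.0699] open 0.0138 F [-1.9  0.3  6.1] T [0.25 0.52 0.25] yaw -1.4719
[-0.e+00 -3.e-04 -1.e+00] [ 0.12  0.44  0.14  2.04 -0.1   0.66  0.42]
slot rel axis along/lat -0.0842 0.0015
```

View pics/s17.png

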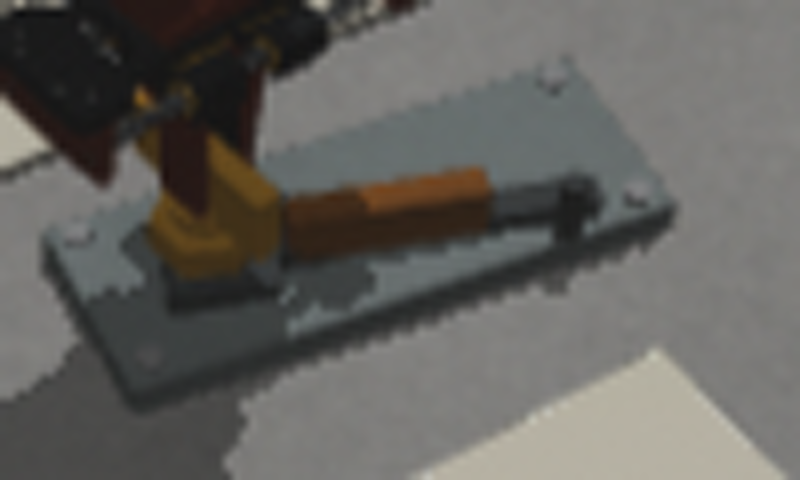

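apply_moves --pt "0 0 0 0 0 0.06" --pt "0 0 0 0 0 0.06" --pt "0 0 0 0 0 0.04"

```text
clock: 23.35
ee_pos: [0.4954, -0.1812, 0.07]
eef_rot: [-0.0, 0.728, 0.686, -0.0]
wrist_force: [-2.6, 1.7, 6.3]
opening: 0.0135
```

```bash
python3 look.py 18
```

```text
23.35 [ 0.4954 -0.1812  0.07  ] open 0.0135 F [-2.6  1.7  6.3] T [0.2  0.64 0.23] yaw -1.6299
[-1.e-04 -5.e-04 -1.e+00] [ 0.09  0.45  0.18  2.04 -0.13  0.66  0.29]
slot rel axis along/lat -0.0844 0.0014
```

apply_moves --pt "0 0 0 0 0 0.05" --pt "0 0 0 0 0 0.05"

```text
clock: 23.7
ee_pos: [0.4954, -0.1811, 0.07]
eef_rot: [-0.0, 0.761, 0.649, -0.0]
wrist_force: [-3.0, 1.4, 7.1]
opening: 0.0141
```

```bash
python3 look.py 19
```

```text
23.7 [ 0.4954 -0.1811  0.07  ] open 0.0141 F [-3.   1.4  7.1] T [0.25 0.7  0.2 ] yaw -1.7301
[ 1.e-04 -6.e-04 -1.e+00] [ 0.07  0.45  0.21  2.04 -0.15  0.66  0.21]
slot rel axis along/lat -0.0846 0.0014
```

apply_moves --pt "0 0 0 0 0 0.04" --pt "0 0 0 0 0 0.04"

```text
clock: 24.05
ee_pos: [0.4953, -0.1811, 0.07]
eef_rot: [-0.0, 0.786, 0.618, -0.0]
wrist_force: [-3.3, 1.2, 5.9]
opening: 0.0137
```

```bash
python3 look.py 20
```

```text
24.05 [ 0.4953 -0.1811  0.07  ] open 0.0137 F [-3.3  1.2  5.9] T [0.2  0.67 0.2 ] yaw -1.8098
[ 0.e+00 -7.e-04 -1.e+00] [ 0.05  0.45  0.23  2.05 -0.16  0.66  0.14]
slot rel axis along/lat -0.0847 0.0013
```

apply_moves --pt "0 0 0 0 0 0.04" --pt "0 0 0 0 0 0.03"

```text
clock: 24.4
ee_pos: [0.4953, -0.1812, 0.07]
eef_rot: [-0.0, 0.807, 0.59, -0.0]
wrist_force: [-2.9, 1.6, 8.1]
opening: 0.0136
```

```bash
python3 look.py 21
```

```text
24.4 [ 0.4953 -0.1812  0.07  ] open 0.0136 F [-2.9  1.6  8.1] T [0.2  0.73 0.23] yaw -1.8797
[-0.e+00 -8.e-04 -1.e+00] [ 0.03  0.45  0.25  2.05 -0.17  0.66  0.09]
slot rel axis along/lat -0.0847 0.0013
```

View pics/s21.png

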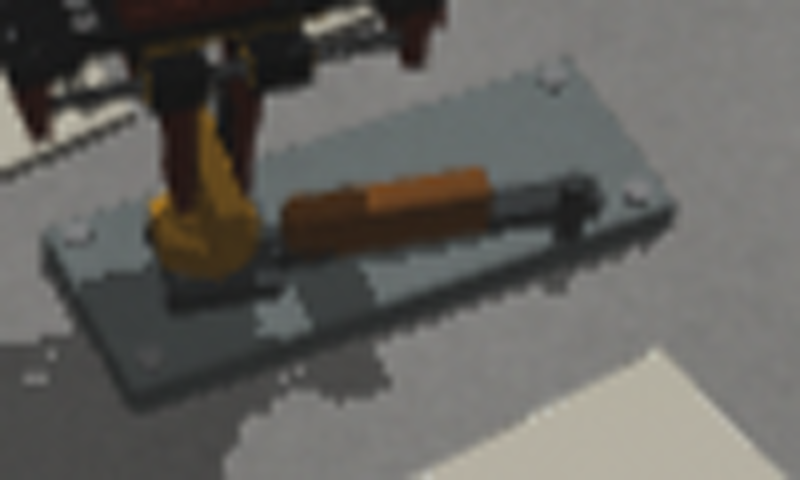

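apply_moves --pt "0 0 0 0 0 0.04" --pt "0 0 0 0 0 0.03"

```text
clock: 24.75
ee_pos: [0.4953, -0.1811, 0.07]
eef_rot: [-0.0, 0.827, 0.562, -0.0]
wrist_force: [-3.4, 0.7, 8.0]
opening: 0.0141
```

```bash
python3 look.py 22
```

```text
24.75 [ 0.4953 -0.1811  0.07  ] open 0.0141 F [-3.4  0.7  8. ] T [0.2  0.8  0.73] yaw -1.9482
[-4.e-04 -8.e-04 -1.e+00] [ 0.02  0.45  0.27  2.05 -0.19  0.66  0.03]
slot rel axis along/lat -0.0848 0.0012
```

apply_moves --pt "0 0 0 0 0 0.04" --pt "0 0 0 0 0 0.03"

```text
clock: 25.1
ee_pos: [0.4952, -0.1813, 0.07]
eef_rot: [-0.0, 0.846, 0.533, -0.001]
wrist_force: [-3.5, -0.2, 8.6]
opening: 0.0141
```

```bash
python3 look.py 23
```

```text
25.1 [ 0.4952 -0.1813  0.07  ] open 0.0141 F [-3.5 -0.2  8.6] T [0.01 0.76 0.97] yaw -2.0172
[-8.e-04 -8.e-04 -1.e+00] [ 0.01  0.45  0.28  2.05 -0.2   0.67 -0.03]
slot rel axis along/lat -0.0848 0.0012
```

View pics/w23.png

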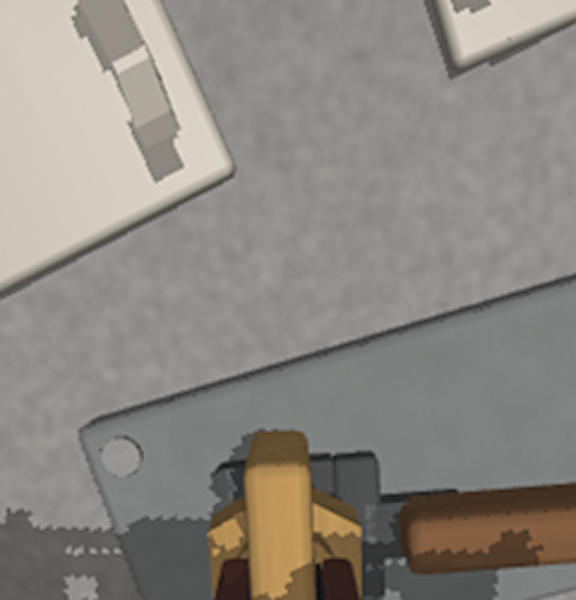

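View pics/s23.png

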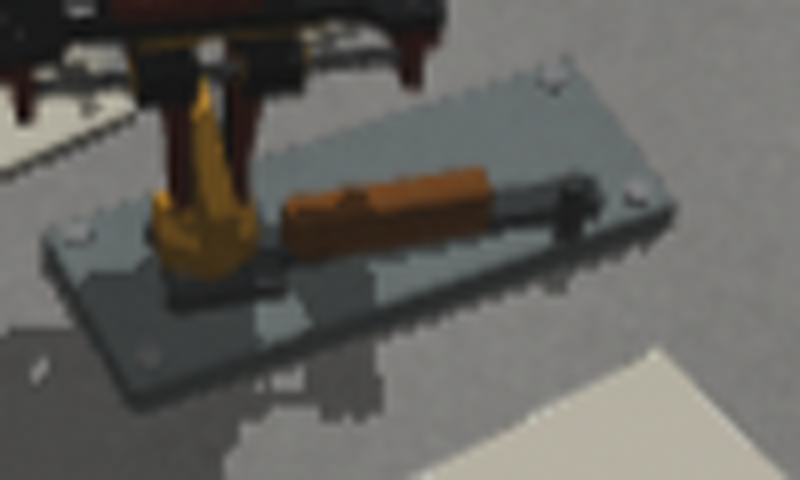

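apply_moves --pt "0 0 0 0 0 0.04" --pt "0 0 0 0 0 0.03" --grip_force 55

```text
clock: 25.45
ee_pos: [0.4952, -0.1813, 0.07]
eef_rot: [-0.0, 0.864, 0.504, -0.001]
wrist_force: [-3.3, 0.1, 8.0]
opening: 0.0139
```

```bash
python3 look.py 24
```

```text
25.45 [ 0.4952 -0.1813  0.07  ] open 0.0139 F [-3.3  0.1  8. ] T [0.   0.79 1.5 ] yaw -2.0856
[-1.2e-03 -7.0e-04 -1.0e+00] [-0.01  0.46  0.3   2.05 -0.21  0.67 -0.08]
slot rel axis along/lat -0.0849 0.0012
```

View pics/w24.png

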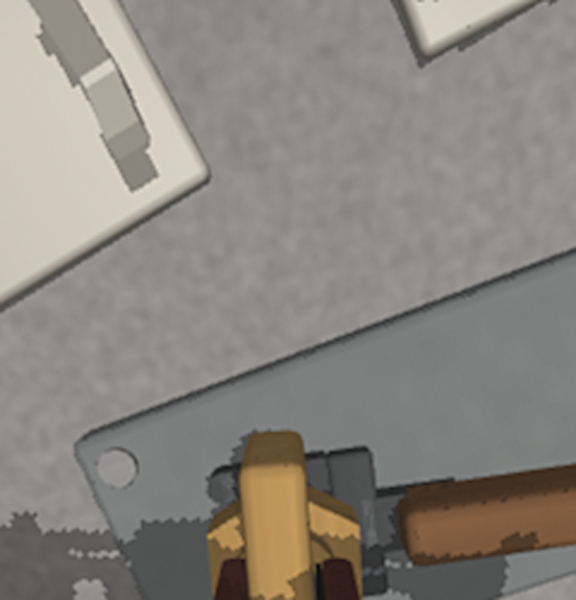

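Torque has climbed from 0.2 to 1.5 Nm, so the nut is hard up. I'll unwind slightly, release and lift.

apply_moves --pt "0 0 0 0 0 -0.06" --pt "0 0 0 0 0 0"

```text
clock: 25.8
ee_pos: [0.4952, -0.1812, 0.07]
eef_rot: [-0.0, 0.848, 0.529, -0.0]
wrist_force: [-4.5, 0.2, 8.8]
opening: 0.0138
```

apply_moves --pt "0 0 0 0 0 0" --pt "0 0 0 0 0 0" --pt "0 0 0 0 0 0" --hand 0

```text
clock: 26.18
ee_pos: [0.4956, -0.1812, 0.0693]
eef_rot: [-0.0, 0.849, 0.528, -0.0]
wrist_force: [0.2, 0.5, 0.3]
opening: 0.0404
```

apply_moves --pt "0 0 -0.03 0 0 0" --pt "0 0 -0.04 0 0 0" --pt "0 0 -0.04 0 0 0" --pt "0 0 -0.04 0 0 0" --pt "0 0 -0.04 0 0 0" --pt "0 0 0 0 0 -0.18" --pt "0 0 0 0 0 -0.18" --pt "0 0 0 0 0 0"

```text
clock: 27.18
ee_pos: [0.4955, -0.1812, 0.2594]
eef_rot: [-0.0, 0.742, 0.671, 0.0]
wrist_force: [0.3, 0.8, 0.0]
opening: 0.0441
```

```bash
python3 look.py 25; python3 - <<'E'
from h import *
p=shot('wrist','w25f')
q=ctrl.get_image('side')
E
```

```text
27.175 [ 0.4955 -0.1812  0.2594] open 0.0441 F [0.3 0.8 0. ] T [ 0.   -0.05  0.03] yaw -1.6711
[ 1.e-04 -1.e-04 -1.e+00] [-0.04  0.2   0.31  1.88 -0.07  1.07  0.2 ]
slot rel axis along/lat -0.0844 0.0015
```

View pics/w25f.png

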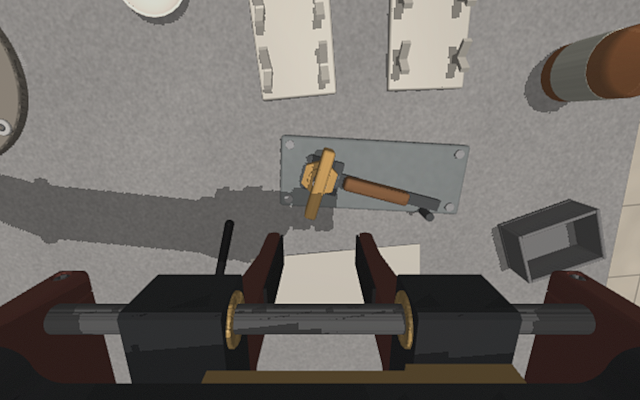

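View pics/s25.png

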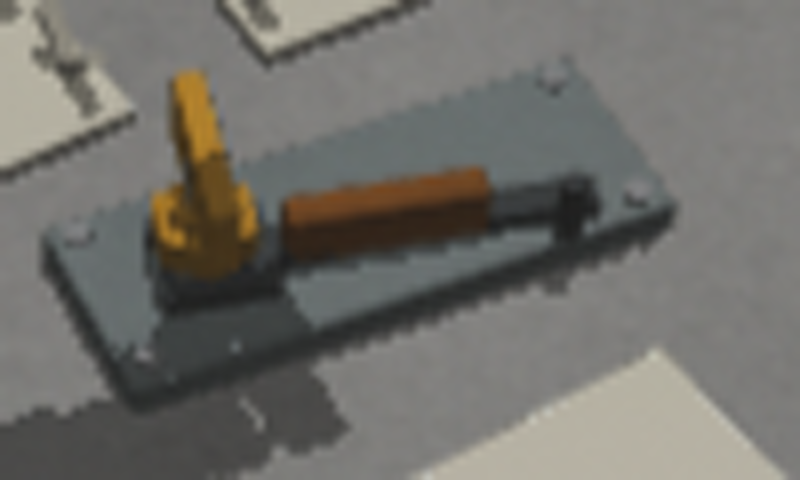

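```bash
python3 - <<'E'
from h import *
p=ctrl.get_image('wrist')
a,b=back(p,(327,152),.098),back(p,(310,216),.098); d=b-a; print(a,b,np.linalg.norm(d),np.arctan2(d[1],d[0]))
a,b=back(p,(345,182),.048),back(p,(408,200),.048); d=b-a; print(a,b,np.linalg.norm(d),np.arctan2(d[1],d[0]))
E
```

```text
[ 0.50803002 -0.14199384  0.098     ] [ 0.48110679 -0.21454005  0.098     ] 0.07738096094000026 -1.9261595941076959
[ 0.5287021  -0.18941371  0.048     ] [ 0.61078899 -0.22252085  0.048     ] 0.08851180564408719 -0.3833637154275607
```

Wing yaw is -1.93 and spanner yaw -0.38. The difference of 1.54 is 1.3 plus the slot play, so that fits hard up. Now to the tubes.

apply_moves --pt "0.0455 0.0017 -0.006 0 0 0" --pt "0.0455 0.0017 -0.006 0 0 0" --pt "0.0455 0.0017 -0.006 0 0 0" --pt "0.0455 0.0017 -0.006 0 0 0" --pt "0.0455 0.0017 -0.006 0 0 0" --pt "0.0455 0.0017 -0.006 0 0 0" --pt "0.0455 0.0017 -0.006 0 0 0" --pt "0.0455 0.0017 -0.006 0 0 0" --pt "0.0455 0.0017 -0.006 0 0 0" --pt "0.0455 0.0017 -0.006 0 0 0" --pt "0.0455 0.0017 -0.006 0 0 0" --pt "0.0455 0.0017 -0.006 0 0 0"

```text
clock: 28.92
ee_pos: [0.5698, 0.3616, 0.3314]
eef_rot: [0.0, 0.742, 0.671, -0.0]
wrist_force: [0.7, -0.0, 0.1]
opening: 0.0441
```

apply_moves --pt "0 0 0 0 0 -0.175" --pt "0 0 0 0 0 -0.175" --pt "0 0 0 0 0 -0.175" --pt "0 0 0 0 0 -0.175" --pt "0 0 0 0 0 -0.175" --pt "0 0 0 0 0 -0.175" --pt "0 0 0 0 0 -0.175" --pt "0 0 0 0 0 -0.175" --pt "0 0 0 0 0 -0.175" --pt "0 0 0 0 0 -0.096" --pt "0 0 0 0 0 0" --hand -0.2

```text
clock: 30.3
ee_pos: [0.5697, 0.3601, 0.3311]
eef_rot: [-0.0, 0.0, 1.0, -0.0]
wrist_force: [-0.2, -0.8, -0.7]
opening: 0.0528
```

```bash
python3 - <<'E'
from h import *
s,R=st(); print(s['clock'],s['ee_pos'],s['qpos'].round(2));print(R.round(3))
p=shot('wrist','w26')
for n in ['fat_a_mid','slim_a_mid','narrow_saddle0','wide_saddle0']:
  r=ctrl.landmark_of(p,n)
  print(n,[(np.round(d['point'],4).tolist(),round(d['confidence'],2),proj(p,d['point']).round().tolist()) for d in r])
E
```

```text
30.3 [0.56970871 0.36007472 0.33108486] [-0.47  0.42 -0.28  1.4   0.11  1.33  0.82]
[[-1.  0. -0.]
 [ 0.  1. -0.]
 [ 0. -0. -1.]]
fat_a_mid []
slim_a_mid [([0.4988, 0.32, 0.0583], 0.87, [291.0, 121.0])]
narrow_saddle0 [([0.6546, 0.0193, 0.0413], 0.87, [113.0, 219.0]), ([0.652, -0.0487, 0.0357], 0.77, [74.0, 216.0])]
wide_saddle0 [([0.4783, 0.0308, 0.0438], 0.71, [95.0, 107.0]), ([0.4815, -0.0385, 0.0387], 0.62, [51.0, 109.0])]
```

View pics/w26.png

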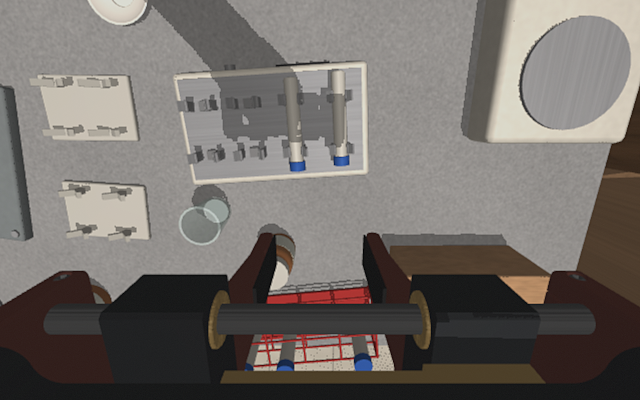

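Two tubes show: tube 1 from (291,80) to (297,168), tube 2 from (338,70) to (342,163). I'll enlarge the view to check thickness and exact axes.

```bash
python3 - <<'E'
import cv2
a=cv2.imread('pics/w26.png')
cv2.imwrite('pics/w26c.png',cv2.resize(a[55:185,260:380],(554,600),interpolation=2))
cv2.imwrite('pics/w26d.png',cv2.resize(a[60:250,20:160],(442,600),interpolation=2))
E
```

```text
(no output)
```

View pics/w26c.png

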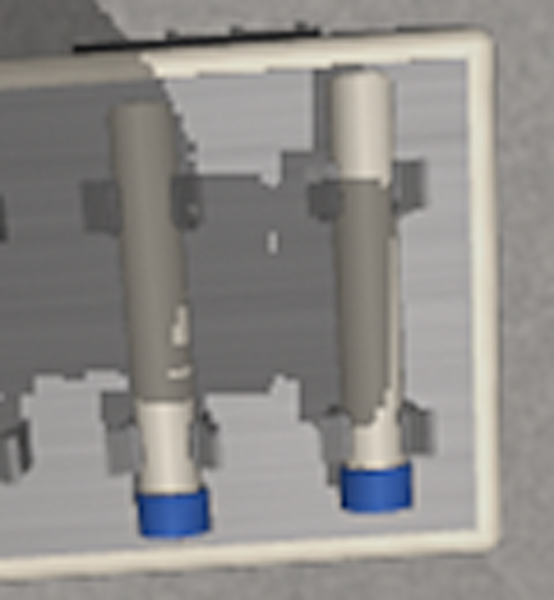

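View pics/w26d.png

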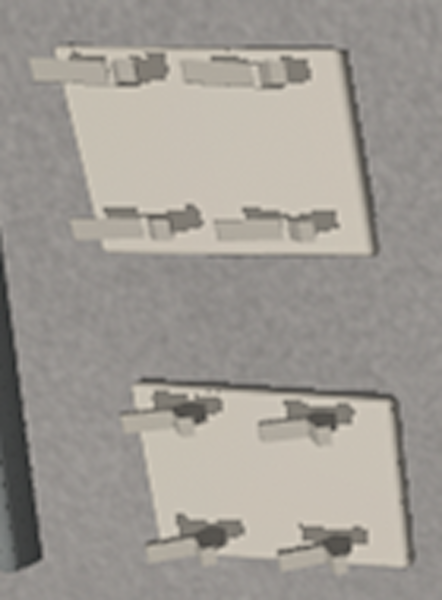

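```bash
python3 - <<'E'
from h import *
p=ctrl.get_image('wrist')
c=lambda u,v:(260+u/4.615,55+v/4.615)
for n,e in dict(t1=((140,103),(174,534)),t2=((362,68),(377,509))).items():
    A,B=[back(p,c(*x),.062)[:2] for x in e]; d=B-A; print(n,A.round(4),B.round(4),((A+B)/2).round(4),np.linalg.norm(d).round(4),np.arctan2(d[1],d[0]).round(3))
# clips of each
for n,e in dict(c1=((142,203),(159,443)),c2=((367,188),(380,428))).items():
    A,B=[back(p,c(*x),.07)[:2] for x in e]; print(n,A.round(4),B.round(4),((A+B)/2).round(4))
k=lambda u,v:(20+u/3.158,60+v/3.158)
pl=[back(p,k(*x),.01)[:2].round(4) for x in [(135,385),(395,400),(410,563),(160,540)]]; print('narrow',pl,np.mean(pl,0))
pl=[back(p,k(*x),.01)[:2].round(4) for x in [(60,47),(345,47),(375,252),(100,252)]]; print('wide',pl,np.mean(pl,0))
for cam in ['scene','side']:
    q=ctrl.get_image(cam)
    for n in ['fat_a_mid','slim_a_mid','narrow_saddle0']:
        print(cam,n,[(np.round(d['point'],4).tolist(),round(d['confidence'],2)) for d in ctrl.landmark_of(q,n)])
E
```

```text
t1 [0.4407 0.3212] [0.5706 0.3286] [0.5057 0.3249] 0.1301 0.057
t2 [0.4311 0.3871] [0.5624 0.3945] [0.4967 0.3908] 0.1314 0.056
c1 [0.4693 0.3217] [0.5403 0.3251] [0.5048 0.3234]
c2 [0.465  0.3888] [0.5356 0.3943] [0.5003 0.3915]
narrow [array([ 0.5996, -0.0756]), array([0.6079, 0.0631]), array([0.7036, 0.0553]), array([ 0.6895, -0.0841])] [ 0.65015  -0.010325]
wide [array([ 0.4314, -0.0697]), array([0.4314, 0.0689]), array([0.5292, 0.0662]), array([ 0.5293, -0.076 ])] [ 0.480325 -0.00265 ]
scene fat_a_mid [([0.504, 0.3211, 0.0628], 0.36)]
scene slim_a_mid [([0.5041, 0.3209, 0.0627], 0.85)]
scene narrow_saddle0 [([0.6513, -0.0485, 0.0395], 0.93), ([0.6527, 0.022, 0.0402], 0.68)]
side fat_a_mid []
side slim_a_mid [([0.5044, 0.3225, 0.0591], 0.51)]
side narrow_saddle0 [([0.6497, -0.0494, 0.0425], 0.68), ([0.4817, 0.0351, 0.0424], 0.59), ([0.6538, 0.02, 0.0401], 0.55), ([0.4984, 0.39, 0.0581], 0.31)]
```

Both tubes measure 130 mm long and about 19 mm thick, so both are slim and go in the narrow rack near (0.651,-0.012). I'll grasp tube 1 first.

apply_moves --pt "0.022 -0.012 0.02 0 0 0" --pt "0.022 -0.012 0.04 0 0 0" --pt "0.0207 -0.012 0.04 0 0 -0.057" --pt "0 0 0.05 0 0 0" --pt "0 0 0.05 0 0 0" --pt "0 0 0 0 0 0"

```text
clock: 31.75
ee_pos: [0.5028, 0.3222, 0.1282]
eef_rot: [-0.003, -0.029, 1.0, -0.002]
wrist_force: [-0.1, -0.6, 0.4]
opening: 0.0526
```

```bash
cat > l2.py <<'E'
from h import *
import sys
s,R=st(); th=np.arctan2(-R[0,1],R[1,1])
print(s['clock'],s['ee_pos'].round(4),'open',round(s['opening'],4),'F',s['wrist_force'].round(1),'yaw',th.round(4))
p=shot('wrist','w'+sys.argv[1])
E
python3 l2.py 27
```

```text
31.75 [0.5028 0.3222 0.1282] open 0.0526 F [-0.1 -0.6  0.4] yaw 0.0588
```

View pics/w27.png

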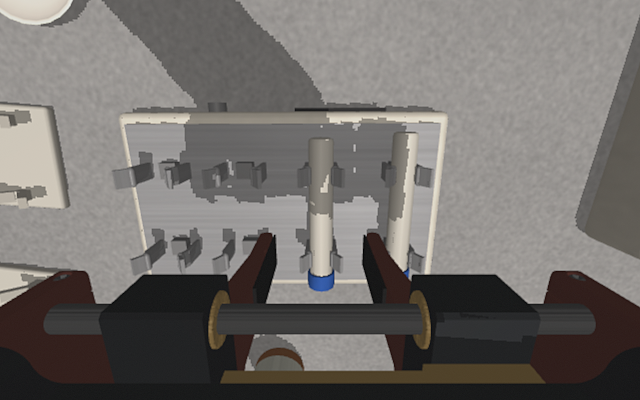

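apply_moves --pt "-0.002 0 0.025 0 0 0" --pt "0 0 0.025 0 0 0" --pt "0 0 0.02 0 0 0" --pt "0 0 0.014 0 0 0" --pt "0 0 0 0 0 0"

```text
clock: 32.42
ee_pos: [0.5069, 0.3241, 0.0471]
eef_rot: [-0.0, -0.029, 1.0, -0.0]
wrist_force: [-0.5, -0.7, -0.0]
opening: 0.0527
```

apply_moves --pt "0 0 0 0 0 0" --pt "0 0 0 0 0 0" --pt "0 0 0 0 0 0" --pt "0 0 0 0 0 0" --hand 1 --grip_force 35

```text
clock: 32.92
ee_pos: [0.5072, 0.3242, 0.0478]
eef_rot: [0.0, -0.029, 1.0, 0.0]
wrist_force: [-0.1, -0.5, 1.6]
opening: 0.0191
```

apply_moves --pt "0 0 -0.008 0 0 0" --pt "0 0 -0.008 0 0 0" --pt "0 0 -0.01 0 0 0" --pt "0 0 -0.02 0 0 0" --pt "0 0 -0.03 0 0 0" --pt "0 0 -0.03 0 0 0" --pt "0 0 0 0 0 0"

```text
clock: 33.8
ee_pos: [0.5088, 0.3257, 0.1574]
eef_rot: [0.003, -0.029, 1.0, 0.002]
wrist_force: [-0.5, -0.7, -0.8]
opening: 0.0192
```

```bash
python3 l2.py 28
```

```text
33.8 [0.5088 0.3257 0.1574] open 0.0192 F [-0.5 -0.7 -0.8] yaw 0.0585
```

View pics/w28.png

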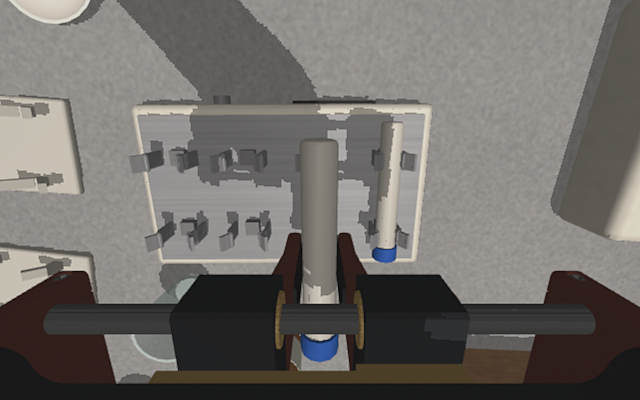

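apply_moves --pt "-0.0241 -0.0396 -0.0115 0 0 0" --pt "-0.0241 -0.0396 -0.0115 0 0 0" --pt "-0.0241 -0.0396 -0.0115 0 0 0" --pt "-0.0241 -0.0396 -0.0115 0 0 0" --pt "-0.0241 -0.0396 -0.0115 0 0 0" --pt "-0.0241 -0.0396 -0.0115 0 0 0" --pt "-0.0241 -0.0396 -0.0115 0 0 0" --pt "-0.0241 -0.0396 -0.0115 0 0 0" --pt "0 0 0 0 0 0.128" --pt "0 0 0 0 0 0"

```text
clock: 35.1
ee_pos: [0.7176, 0.0189, 0.244]
eef_rot: [-0.001, 0.034, 0.999, -0.0]
wrist_force: [-0.9, 0.6, -0.9]
opening: 0.0192
```

```bash
python3 l2.py 29; python3 - <<'E'
from h import *
p=ctrl.get_image('wrist')
for n in ['narrow_saddle0']:
        print(n,[(np.round(d['point'],4).tolist(),round(d['confidence'],2),proj(p,d['point']).round()) for d in ctrl.landmark_of(p,n)])
cv2.imwrite('pics/w29c.png',cv2.resize(p['img'][0:220,180:480],(800,587),interpolation=2))
E
```

```text
35.1 [0.7176 0.0189 0.244 ] open 0.0192 F [-0.9  0.6 -0.9] yaw -0.0689
narrow_saddle0 [([0.6481, -0.0476, 0.0338], 0.93, array([261., 128.])), ([0.6548, 0.0231, 0.0388], 0.74, array([318., 129.]))]
```

View pics/w29.png

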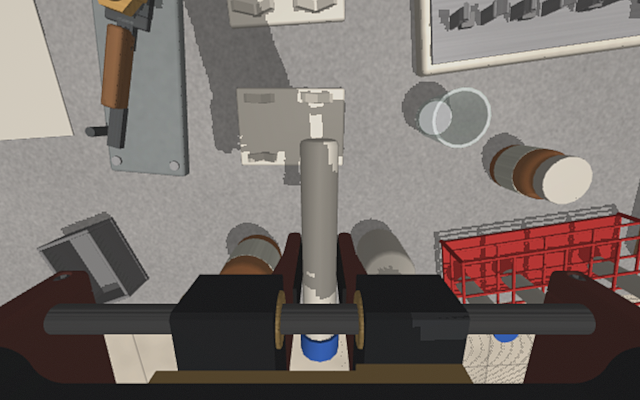

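View pics/w29c.png

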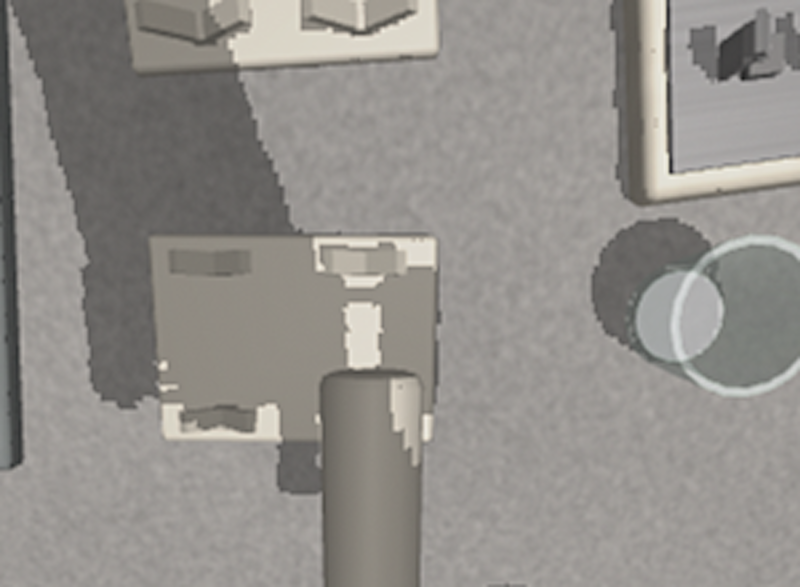

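```bash
python3 - <<'E'
from h import *
p=ctrl.get_image('wrist'); s,R=st()
c=lambda u,v:(180+u/2.667,v/2.667)
pl=[back(p,c(*x),.01)[:2] for x in [(150,237),(437,236),(434,438),(163,440)]]
m=np.mean(pl,0); ey=((pl[1]+pl[2])-(pl[0]+pl[3]))/2; ex=((pl[2]+pl[3])-(pl[0]+pl[1]))/2
print([x.round(4).tolist() for x in pl],m,np.linalg.norm(ex),np.linalg.norm(ey),'yawx',np.arctan2(ex[1],ex[0]),'yawy',np.arctan2(-ey[0],ey[1]))
th=(np.arctan2(ex[1],ex[0])+np.arctan2(-ey[0],ey[1]))/2
u=np.array([-np.sin(th),np.cos(th)]);
print('saddles',m+.035*u,m-.035*u)
for z in (.03,.04): print('V',[back(p,c(*x),z)[:2].round(4).tolist() for x in [(362,262),(210,262),(219,418)]])
# tube far end
z=s['ee_pos'][2]+.0112
e=back(p,c(371,378),z); print('tube end in tool',(R.T@(e-s['ee_pos'])).round(4))
E
```

```text
[[0.5991, -0.0774], [0.6077, 0.0599], [0.7048, 0.0543], [0.6966, -0.0851]] [ 0.65205587 -0.01206215] 0.09751066000698691 0.13858449127647998 yawx -0.06774786104134702 yawy -0.060236352434875406
saddles [0.65429406 0.02286621] [ 0.64981767 -0.04699052]
V [[0.6182, 0.0233], [0.6136, -0.0463], [0.6849, -0.0508]]
V [[0.6187, 0.0234], [0.6143, -0.0444], [0.6836, -0.0488]]
tube end in tool [ 0.0661  0.0004 -0.0111]
```

apply_moves --pt "0.02 0 0 0 0 0" --pt "0.022 0 0.02 0 0 0" --pt "0.02 0 0.04 0 0 0" --pt "0 0 0.04 0 0 0" --pt "0 0 0.04 0 0 0" --pt "0 0 0.03 0 0 0" --pt "0 0 0 0 0 0" --pt "0 0 0 0 0 0"

```text
clock: 36.3
ee_pos: [0.6571, 0.024, 0.0768]
eef_rot: [0.001, 0.034, 0.999, 0.0]
wrist_force: [0.1, -0.2, -0.8]
opening: 0.0194
```

```bash
python3 l2.py 30
```

```text
36.3 [0.6571 0.024  0.0768] open 0.0194 F [ 0.1 -0.2 -0.8] yaw -0.0684
```

View pics/w30.png

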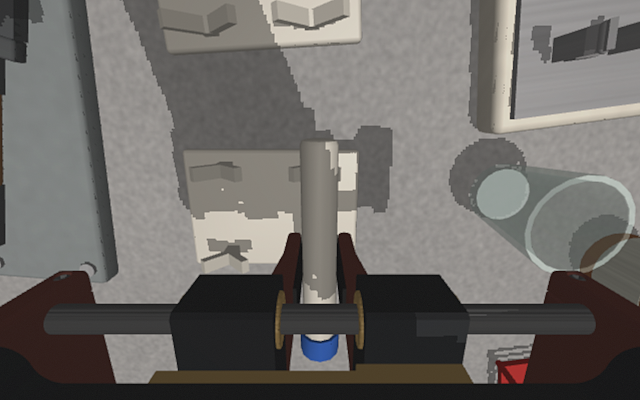

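apply_moves --pt "0.0013 -0.0011 0.015 0 0 0" --pt "0 0 0.015 0 0 0" --pt "0 0 0.01 0 0 0" --pt "0 0 0.006 0 0 0" --pt "0 0 0 0 0 0"

```text
clock: 36.98
ee_pos: [0.6545, 0.0209, 0.029]
eef_rot: [-0.001, 0.035, 0.999, -0.001]
wrist_force: [-0.9, -3.0, 0.6]
opening: 0.0191
```

```bash
python3 l2.py 31
```

```text
36.975 [0.6545 0.0209 0.029 ] open 0.0191 F [-0.9 -3.   0.6] yaw -0.0704
```

View pics/w31.png

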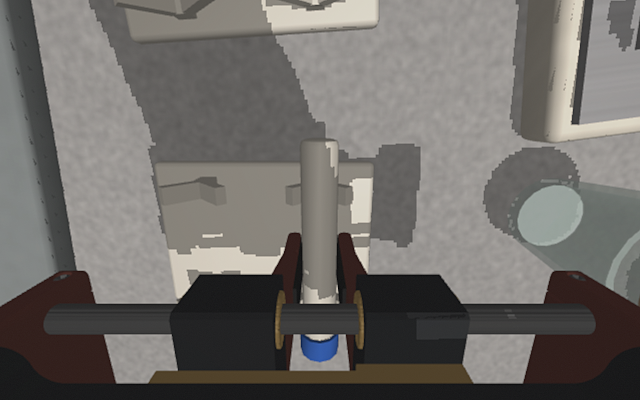

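apply_moves --pt "0 0 0 0 0 0" --pt "0 0 0 0 0 0" --pt "0 0 0 0 0 0" --hand 0.1

```text
clock: 37.4
ee_pos: [0.655, 0.0233, 0.0295]
eef_rot: [0.0, 0.034, 0.999, 0.0]
wrist_force: [-0.3, 0.3, 0.6]
opening: 0.0391
```

apply_moves --pt "0 0 -0.02 0 0 0" --pt "0 0 -0.03 0 0 0" --pt "0 0 -0.04 0 0 0" --pt "0 0 -0.04 0 0 0" --pt "-0.03 0 -0.04 0 0 0" --pt "-0.03 0 -0.03 0 0 0" --pt "0 0 0 0 0 0"

```text
clock: 38.28
ee_pos: [0.7177, 0.0184, 0.2338]
eef_rot: [0.004, 0.035, 0.999, 0.001]
wrist_force: [0.3, 0.1, -0.9]
opening: 0.0397
```

```bash
python3 l2.py 32; python3 - <<'E'
from h import *
p=ctrl.get_image('wrist')
cv2.imwrite('pics/w32c.png',cv2.resize(p['img'][0:220,180:480],(800,587),interpolation=2))
for n in ['slim_a_mid','narrow_saddle0','spanner_grip','spanner_fork']:
        print(n,[(np.round(d['point'],4).tolist(),round(d['confidence'],2),proj(p,d['point']).round()) for d in ctrl.landmark_of(p,n)])
E
```

```text
38.275 [0.7177 0.0184 0.2338] open 0.0397 F [ 0.3  0.1 -0.9] yaw -0.07
slim_a_mid [([0.6485, 0.0174, 0.0434], 0.62, array([314., 126.]))]
narrow_saddle0 [([0.6531, -0.0476, 0.0357], 0.98, array([260., 133.])), ([0.6511, 0.0195, 0.0425], 0.94, array([316., 128.]))]
spanner_grip [([0.5709, -0.21, 0.0308], 0.78, array([111.,  70.]))]
spanner_fork [([0.7261, 0.2859, -0.0026], 0.17, array([513., 169.]))]
```

View pics/w32c.png

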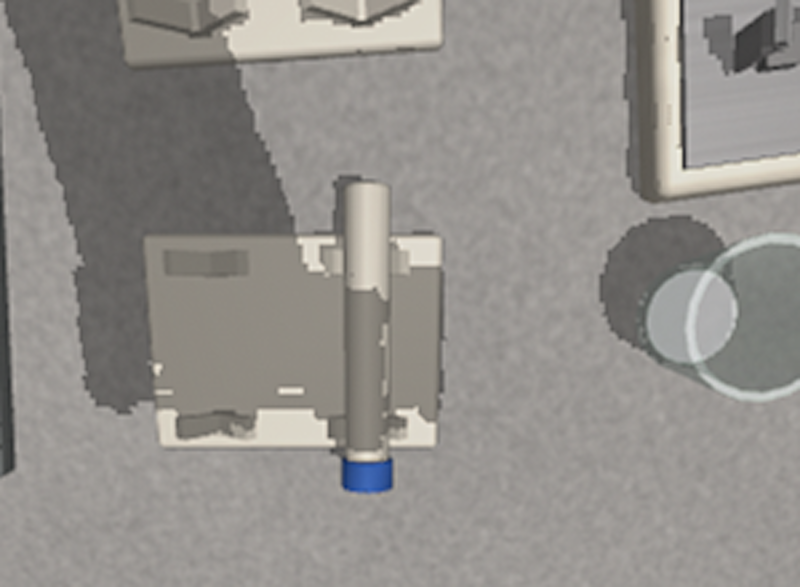

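```bash
python3 - <<'E'
from h import *
p=ctrl.get_image('wrist'); 
c=lambda u,v:(180+u/2.667,v/2.667)
A,B=back(p,c(367,183),.042)[:2],back(p,c(367,489),.042)[:2]; print(A,B,(A+B)/2,np.linalg.norm(B-A))
pl=[back(p,c(*x),.01)[:2] for x in [(144,236),(442,236),(438,446),(160,446)]]
m=np.mean(pl,0); ey=((pl[1]+pl[2])-(pl[0]+pl[3]))/2; u=ey/np.linalg.norm(ey)
print(m,m+.035*u,m-.035*u, np.linalg.norm(ey))
E
```

```text
[0.58488907 0.02613352] [0.71406887 0.01703388] [0.64947897 0.0215837 ] 0.1294999072469745
[ 0.64875711 -0.0124426 ] [0.65116647 0.02247437] [ 0.64634775 -0.04735958] 0.13732379272467032
```

Tube 1 lies centred in its saddle to about 2 mm. Now tube 2.

apply_moves --pt "0.0246 0.0357 0 0 0 0" --pt "0.0246 0.0357 0 0 0 0" --pt "0.0246 0.0357 0 0 0 0" --pt "0.0246 0.0357 0 0 0 0" --pt "0.0246 0.0357 0 0 0 0" --pt "0.0246 0.0357 0 0 0 0" --pt "0.0246 0.0357 0 0 0 0" --pt "0.0246 0.0357 0 0 0 0" --pt "0.0246 0.0357 0 0 0 0" --pt "0.0246 0.0357 0 0 0 0" --pt "0 0 0.04 0 0 -0.126" --pt "0 0 0.04 0 0 0" --pt "0 0 0.02 0 0 0" --pt "0 0 0 0 0 0" --hand -0.2

```text
clock: 40.38
ee_pos: [0.4933, 0.3908, 0.1282]
eef_rot: [-0.001, -0.028, 1.0, -0.001]
wrist_force: [0.4, -0.6, 0.9]
opening: 0.0529
```

```bash
python3 l2.py 33
```

```text
40.375 [0.4933 0.3908 0.1282] open 0.0529 F [ 0.4 -0.6  0.9] yaw 0.0565
```

View pics/w33.png

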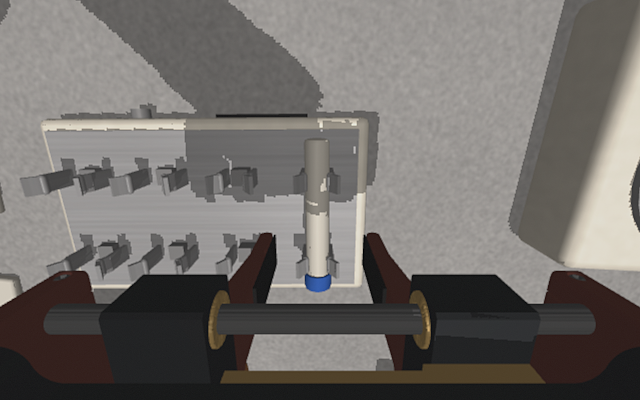

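apply_moves --pt "-0.0025 -0.001 0.025 0 0 0" --pt "0 0 0.025 0 0 0" --pt "0 0 0.02 0 0 0" --pt "0 0 0.013 0 0 0" --pt "0 0 0 0 0 0"

```text
clock: 41.05
ee_pos: [0.4964, 0.3906, 0.046]
eef_rot: [-0.0, -0.028, 1.0, -0.0]
wrist_force: [0.1, -0.1, 0.3]
opening: 0.0524
```

apply_moves --pt "0 0 0 0 0 0" --pt "0 0 0 0 0 0" --pt "0 0 0 0 0 0" --pt "0 0 0 0 0 0" --hand 1 --grip_force 35

```text
clock: 41.55
ee_pos: [0.4969, 0.3899, 0.0468]
eef_rot: [0.0, -0.028, 1.0, -0.001]
wrist_force: [-0.9, -2.8, 3.6]
opening: 0.0192
```

apply_moves --pt "0 0 -0.008 0 0 0" --pt "0 0 -0.008 0 0 0" --pt "0 0 -0.01 0 0 0" --pt "0 0 -0.02 0 0 0" --pt "0 0 -0.03 0 0 0" --pt "0 0 -0.03 0 0 0" --pt "0 0 -0.03 0 0 0" --pt "0 0 0 0 0 0"

```text
clock: 42.55
ee_pos: [0.498, 0.3927, 0.1868]
eef_rot: [0.003, -0.028, 1.0, 0.002]
wrist_force: [-0.8, 0.6, -0.4]
opening: 0.0193
```

```bash
python3 l2.py 34; python3 - <<'E'
from h import *
s,R=st(); t=np.array([.720,-.046,.24]); print((R.T@(t-s['ee_pos'])).round(4))
E
```

```text
42.55 [0.498  0.3927 0.1868] open 0.0193 F [-0.8  0.6 -0.4] yaw 0.0569
[-0.1977 -0.4495 -0.0558]
```

View pics/w34.png

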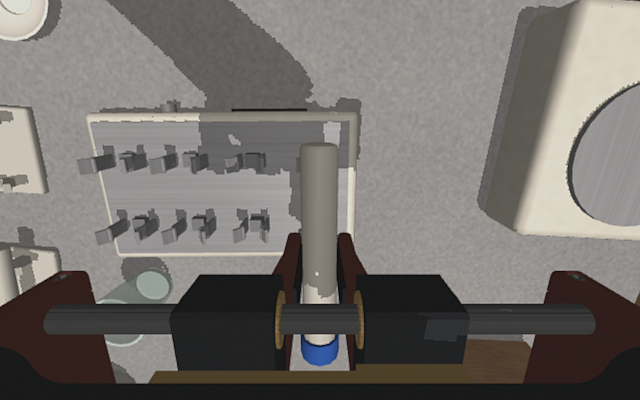

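apply_moves --pt "-0.0165 -0.0375 -0.0047 0 0 0" --pt "-0.0165 -0.0375 -0.0047 0 0 0" --pt "-0.0165 -0.0375 -0.0047 0 0 0" --pt "-0.0165 -0.0375 -0.0047 0 0 0" --pt "-0.0165 -0.0375 -0.0047 0 0 0" --pt "-0.0165 -0.0375 -0.0047 0 0 0" --pt "-0.0165 -0.0375 -0.0047 0 0 0" --pt "-0.0165 -0.0375 -0.0047 0 0 0" --pt "-0.0165 -0.0375 -0.0047 0 0 0" --pt "-0.0165 -0.0375 -0.0047 0 0 0" --pt "-0.0165 -0.0375 -0.0047 0 0 0" --pt "-0.0165 -0.0375 -0.0047 0 0 0" --pt "0 0 0 0 0 0.125" --pt "0 0 0 0 0 0"

```text
clock: 44.35
ee_pos: [0.7193, -0.0474, 0.2376]
eef_rot: [-0.001, 0.034, 0.999, 0.0]
wrist_force: [-0.3, 0.8, -1.3]
opening: 0.0191
```

```bash
python3 l2.py 35; python3 - <<'E'
from h import *
p=ctrl.get_image('wrist'); s,R=st()
cv2.imwrite('pics/w35c.png',cv2.resize(p['img'][0:220,180:480],(800,587),interpolation=2))
t=np.array([.651,-.048,.029]); print((R.T@(t-s['ee_pos'])).round(4))
E
```

```text
44.35 [ 0.7193 -0.0474  0.2376] open 0.0191 F [-0.3  0.8 -1.3] yaw -0.0677
[ 0.0677 -0.0062  0.2092]
```

View pics/w35c.png

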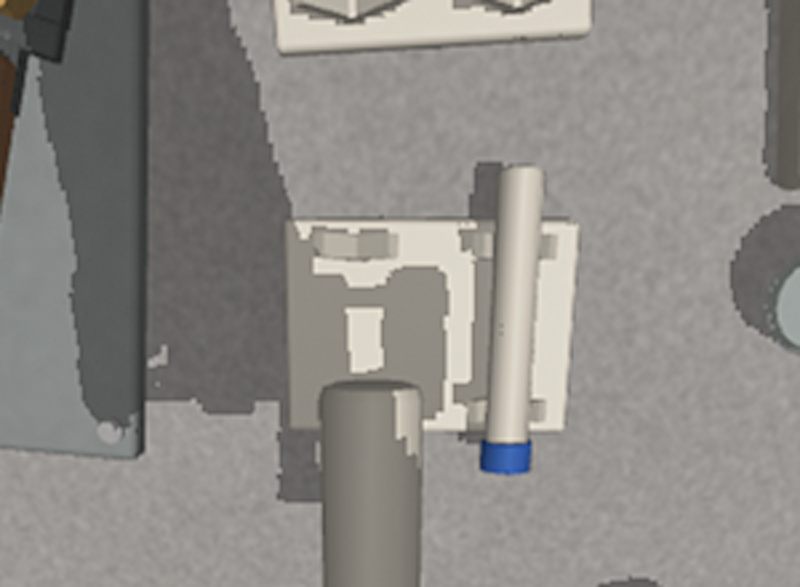

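apply_moves --pt "0.022 -0.003 0 0 0 0" --pt "0.024 -0.003 0.02 0 0 0" --pt "0.0215 0 0.04 0 0 0" --pt "0 0 0.04 0 0 0" --pt "0 0 0.04 0 0 0" --pt "0 0 0.02 0 0 0" --pt "0 0 0 0 0 0" --pt "0 0 0 0 0 0"

```text
clock: 45.45
ee_pos: [0.6532, -0.0485, 0.0804]
eef_rot: [0.001, 0.034, 0.999, 0.0]
wrist_force: [-0.5, -0.6, -0.7]
opening: 0.0192
```

```bash
python3 l2.py 36; python3 - <<'E'
from h import *
s,R=st()
t=np.array([.651,-.048,.029]); print((R.T@(t-s['ee_pos'])).round(4))
E
```

```text
45.45 [ 0.6532 -0.0485  0.0804] open 0.0192 F [-0.5 -0.6 -0.7] yaw -0.0677
[0.0026 0.0004 0.0516]
```

View pics/w36.png

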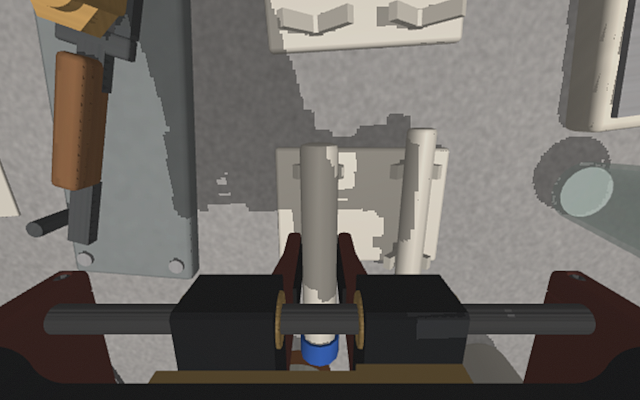

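apply_moves --pt "0.0015 0.0005 0.015 0 0 0" --pt "0 0 0.015 0 0 0" --pt "0 0 0.012 0 0 0" --pt "0 0 0.008 0 0 0" --pt "0 0 0 0 0 0"

```text
clock: 46.12
ee_pos: [0.6503, -0.0489, 0.0282]
eef_rot: [-0.0, 0.034, 0.999, -0.0]
wrist_force: [-1.0, -1.1, -0.9]
opening: 0.0194
```

```bash
python3 l2.py 37
```

```text
46.125 [ 0.6503 -0.0489  0.0282] open 0.0194 F [-1.  -1.1 -0.9] yaw -0.0689
```

apply_moves --pt "0 0 0 0 0 0" --pt "0 0 0 0 0 0" --pt "0 0 0 0 0 0" --hand 0.1

```text
clock: 46.55
ee_pos: [0.6507, -0.0479, 0.029]
eef_rot: [0.0, 0.034, 0.999, 0.0]
wrist_force: [0.4, 0.1, -0.5]
opening: 0.0394
```

apply_moves --pt "0 0 -0.02 0 0 0" --pt "0 0 -0.03 0 0 0" --pt "0 0 -0.04 0 0 0" --pt "0 0 -0.04 0 0 0" --pt "-0.03 0 -0.04 0 0 0" --pt "-0.03 0 -0.04 0 0 0" --pt "0 0 0 0 0 0"

```text
clock: 47.42
ee_pos: [0.7139, -0.0521, 0.2444]
eef_rot: [0.005, 0.034, 0.999, 0.0]
wrist_force: [-0.2, -0.2, -0.5]
opening: 0.0395
```

```bash
python3 l2.py 38; python3 - <<'E'
from h import *
p=ctrl.get_image('wrist')
cv2.imwrite('pics/w38c.png',cv2.resize(p['img'][0:220,180:480],(800,587),interpolation=2))
E
```

```text
47.425 [ 0.7139 -0.0521  0.2444] open 0.0395 F [-0.2 -0.2 -0.5] yaw -0.0686
```

View pics/w38.png

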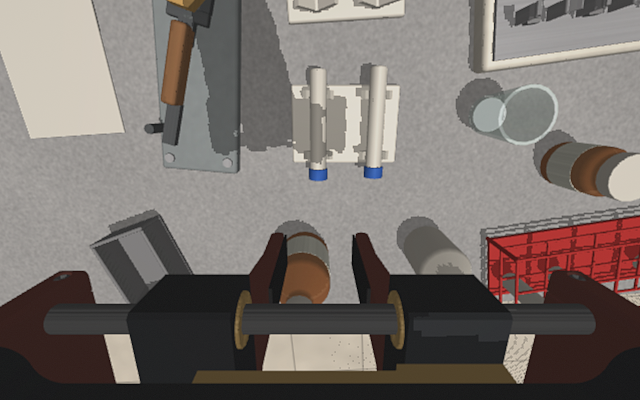

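View pics/w38c.png

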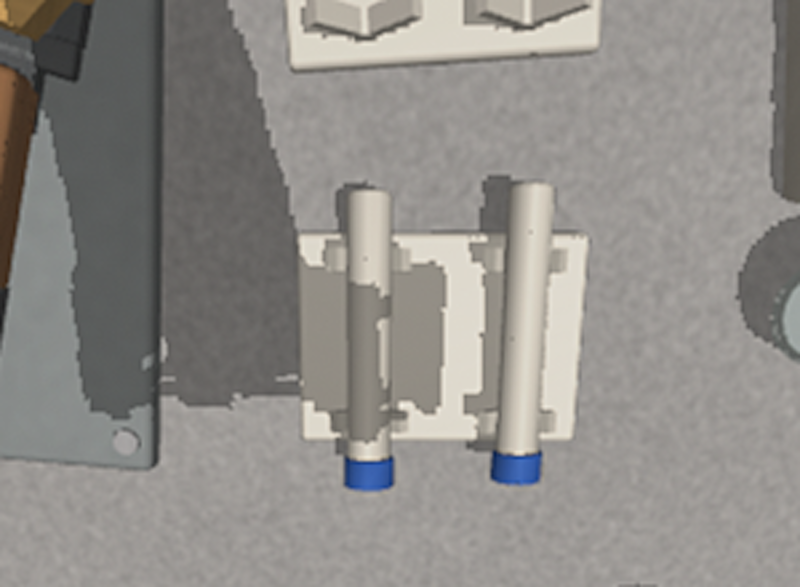

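Both tubes lie centred in the narrow rack, tube 2 at (318,120) and tube 1 at (376,120) in the wrist view. Now the spanner.

apply_moves --pt "0.0255 -0.034 0 0 0 0" --pt "0.0255 -0.034 0 0 0 0" --pt "0.0255 -0.034 0 0 0 0" --pt "0.0255 -0.034 0 0 0 0" --pt "0.0255 -0.034 0 0 0 0" --pt "0 0 0 0 0 0.157" --pt "0 0 0.03 0 0 0.157" --pt "0 0 0.04 0 0 0" --pt "0 0 0.04 0 0 0" --pt "0 0 0 0 0 0" --pt "0 0 0 0 0 0" --hand -0.1

```text
clock: 48.9
ee_pos: [0.5717, -0.2131, 0.1299]
eef_rot: [0.0, 0.19, 0.982, 0.0]
wrist_force: [0.3, 0.3, -0.1]
opening: 0.0485
```

```bash
python3 l2.py 39; python3 look.py 39s
```

```text
48.9 [ 0.5717 -0.2131  0.1299] open 0.0485 F [ 0.3  0.3 -0.1] yaw -0.3823
48.95 [ 0.5723 -0.2133  0.1305] open 0.0483 F [-0.2 -0.1  1.4] T [ 0.07 -0.04  0.03] yaw -0.3824
[-2.1e-03  3.0e-04 -1.0e+00] [ 0.31  0.47 -0.07  1.8   0.04  0.87  1.41]
slot rel axis along/lat 0.0002 -0.0008
```

View pics/w39.png

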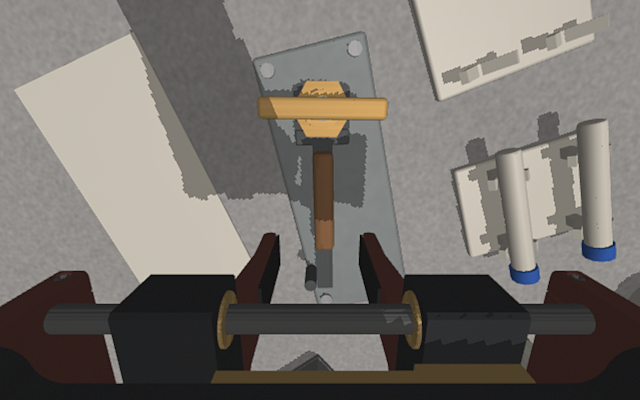

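View pics/s39s.png

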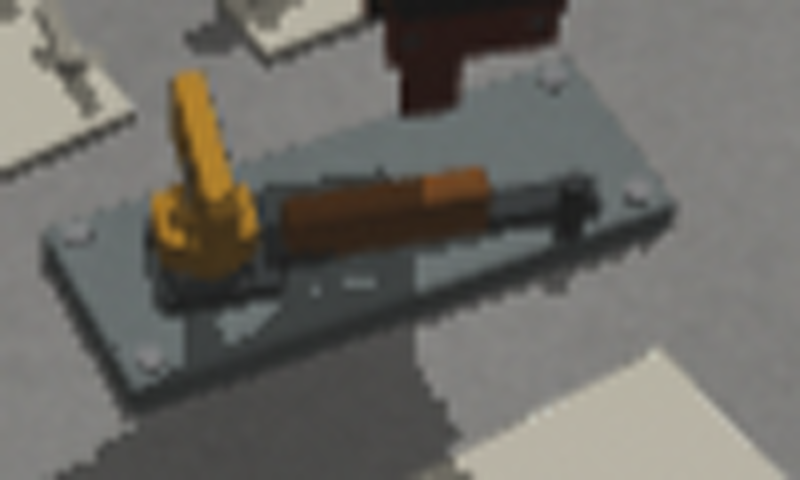

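```bash
python3 - <<'E'
from h import *
a=cv2.imread('pics/w39.png'); cv2.imwrite('pics/w39c.png',cv2.resize(a[130:300,270:380],(388,600),interpolation=2))
E
```

```text
(no output)
```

View pics/w39c.png

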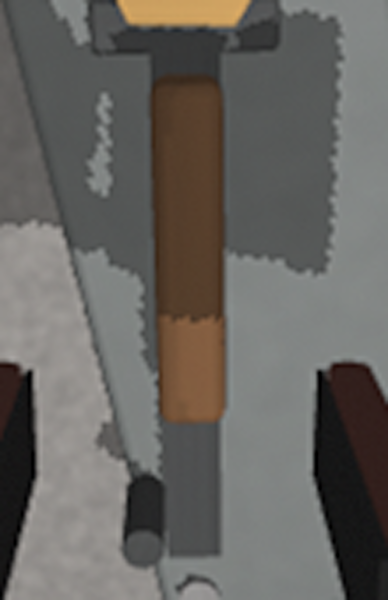

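```bash
python3 - <<'E'
from h import *
p=ctrl.get_image('wrist'); s,R=st()
c=lambda u,v:(270+u/3.53,130+v/3.53)
A,B=back(p,c(186.5,82),.048),back(p,c(192.5,420),.048); d=B-A
print(A,B,(A+B)/2,np.linalg.norm(d),np.arctan2(d[1],d[0]))
print('tool',(R.T@((A+B)/2-s['ee_pos'])).round(4))
T=back(p,c(190,555),.03); print(T[:2], (R.T@(T-s['ee_pos'])).round(4))
E
```

```text
[ 0.52901109 -0.19216087  0.048     ] [ 0.61145438 -0.22326799  0.048     ] [ 0.57023274 -0.20771443  0.048     ] 0.08811667861508828 -0.3607989932485802
tool [0.0044 0.0044 0.0825]
[ 0.65993684 -0.24288309] [-0.0919  0.0052  0.1007]
```

apply_moves --pt "0 0.0044 0.02 0 0 -0.02" --pt "0 0 0.03 0 0 0" --pt "0 0 0.03 0 0 0" --pt "0 0 0.018 0 0 0" --pt "0 0 0.008 0 0 0" --pt "0 0 0 0 0 0"

```text
clock: 49.85
ee_pos: [0.5735, -0.2091, 0.0231]
eef_rot: [0.0, 0.18, 0.984, -0.0]
wrist_force: [1.0, 1.0, 0.0]
opening: 0.0481
```

apply_moves --pt "0 0 0 0 0 0" --pt "0 0 0 0 0 0" --pt "0 0 0 0 0 0" --pt "0 0 0 0 0 0" --pt "0 0 0 0 0 0" --hand 1 --grip_force 35

```text
clock: 50.48
ee_pos: [0.5734, -0.2094, 0.0232]
eef_rot: [0.0, 0.18, 0.984, -0.0]
wrist_force: [-0.9, -1.0, 4.6]
opening: 0.018
```

```bash
python3 look.py 40
```

```text
50.475 [ 0.5734 -0.2094  0.0232] open 0.018 F [-0.9 -1.   4.6] T [-0.15  0.11  0.21] yaw -0.3622
[-6.e-04 -3.e-04 -1.e+00] [ 0.3   0.62 -0.07  1.85  0.07  0.68  1.4 ]
slot rel axis along/lat -0.0002 0.0016
```

View pics/w40.png

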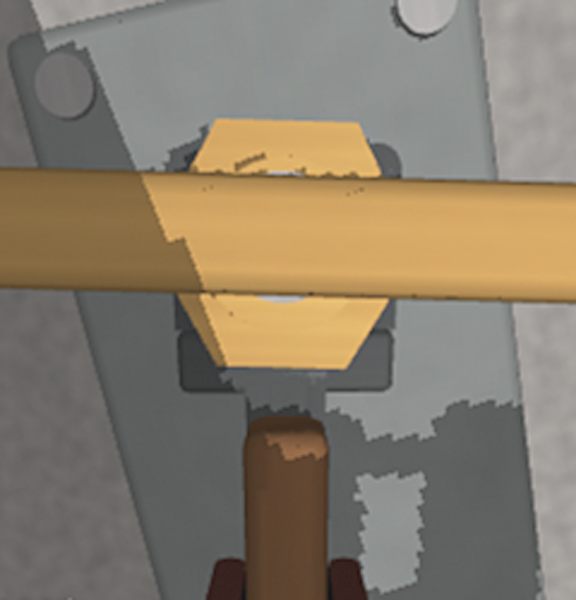

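apply_moves --pt "0 0.005 -0.0015 0 0 -0.06" --pt "0 0 0 0 0 0" --pt "-0.005 0 0 0 0 0" --pt "-0.008 0 0 0 0 0" --pt "-0.01 0 0 0 0 0" --pt "0 0 0 0 0 0"

```text
clock: 51.32
ee_pos: [0.5982, -0.212, 0.0244]
eef_rot: [0.001, 0.151, 0.989, -0.0]
wrist_force: [0.6, -2.1, -1.7]
opening: 0.0178
```

apply_moves --pt "-0.012 0 0 0 0 0" --pt "-0.012 0 0 0 0 0" --pt "-0.012 0 0 0 0 0" --pt "-0.012 0 0 0 0 0" --pt "0 0 0 0 0 0"

```text
clock: 51.95
ee_pos: [0.6441, -0.2255, 0.0243]
eef_rot: [0.001, 0.151, 0.989, 0.0]
wrist_force: [0.7, 0.8, -2.4]
opening: 0.018
```

```bash
python3 look.py 41
```

```text
51.95 [ 0.6441 -0.2255  0.0243] open 0.018 F [ 0.7  0.8 -2.4] T [ 0.14 -0.21  0.01] yaw -0.3022
[-1.2e-03  4.0e-04 -1.0e+00] [ 0.3   0.71 -0.08  1.66  0.08  0.77  1.45]
slot rel axis along/lat 0.072 0.0022
```

View pics/w41.png

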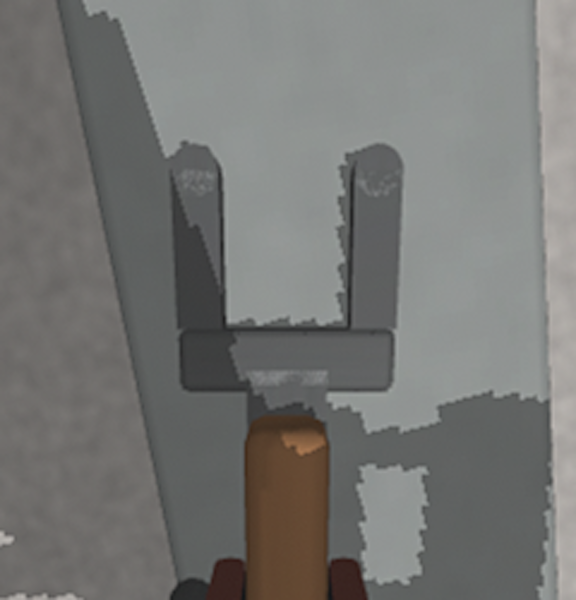

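View pics/s41.png

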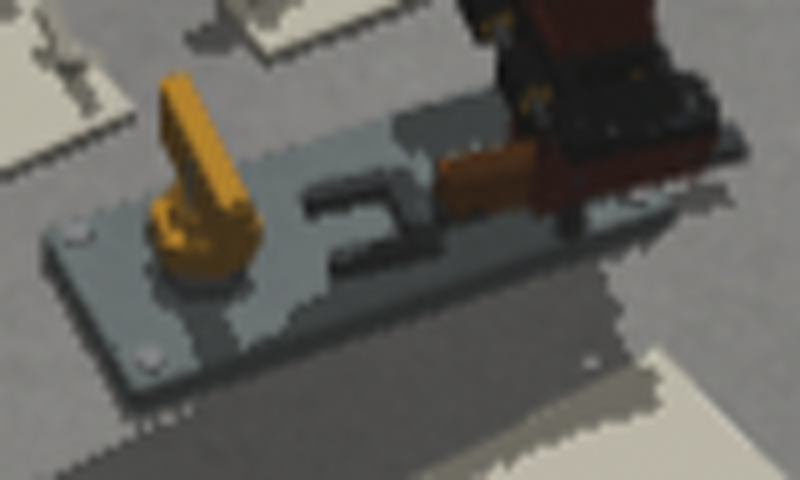

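The spanner is off the spindle. I'll lift it and carry it to the mat centre at (0.506,-0.374).

apply_moves --pt "0 0 -0.03 0 0 0" --pt "0 0 -0.04 0 0 0" --pt "0 0 -0.04 0 0 0" --pt "0 0 -0.02 0 0 0" --pt "0.0138 -0.0301 0 0 0 0" --pt "0.0138 -0.0301 0 0 0 0" --pt "0.0138 -0.0301 0 0 0 0" --pt "0.0138 -0.0301 0 0 0 0" --pt "0.0138 -0.0301 0 0 0 0" --pt "0.0138 -0.0301 0 0 0 0" --pt "0 0 0 0 0 -0.149" --pt "0 0 0 0 0 -0.149" --pt "0 0 0 0 0 0" --pt "0 0 0 0 0 0"

```text
clock: 53.8
ee_pos: [0.5096, -0.373, 0.1538]
eef_rot: [-0.0, 0.004, 1.0, 0.0]
wrist_force: [0.5, -0.4, -2.5]
opening: 0.0178
```

```bash
python3 l2.py 42
```

```text
53.8 [ 0.5096 -0.373   0.1538] open 0.0178 F [ 0.5 -0.4 -2.5] yaw -0.0071
```

View pics/w42.png

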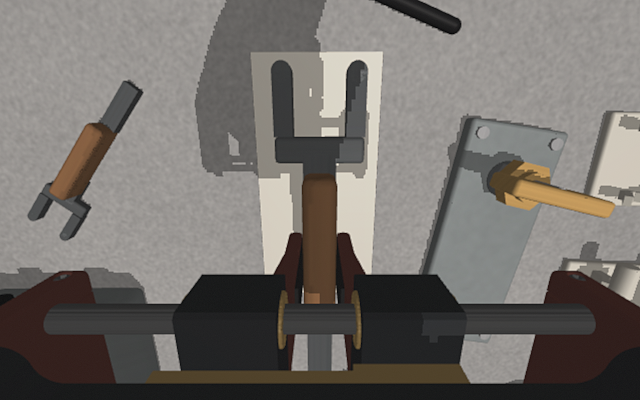

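apply_moves --pt "-0.0015 -0.001 0.03 0 0 0" --pt "0 0 0.04 0 0 0" --pt "0 0 0.04 0 0 0" --pt "0 0 0.02 0 0 0" --pt "0 0 0.008 0 0 0" --pt "0 0 0 0 0 0" --pt "0 0 0 0 0 0"

```text
clock: 54.72
ee_pos: [0.5125, -0.3749, 0.0178]
eef_rot: [0.001, 0.002, 1.0, -0.001]
wrist_force: [-0.0, 0.3, -1.4]
opening: 0.0179
```

```bash
python3 l2.py 43
```

```text
54.725 [ 0.5125 -0.3749  0.0178] open 0.0179 F [-0.   0.3 -1.4] yaw -0.0046
```

View pics/w43.png

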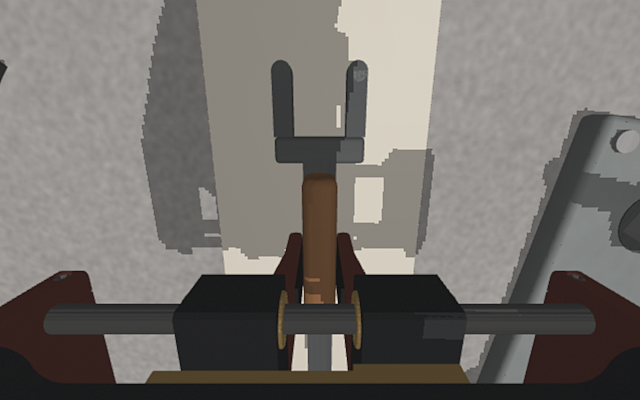

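apply_moves --pt "0 0 0.006 0 0 0" --pt "0 0 0.0045 0 0 0" --pt "0 0 0 0 0 0"

```text
clock: 55.15
ee_pos: [0.5116, -0.3744, 0.0061]
eef_rot: [0.0, 0.002, 1.0, -0.0]
wrist_force: [-1.1, 0.9, 2.4]
opening: 0.0177
```

apply_moves --pt "0 0 0 0 0 0" --pt "0 0 0 0 0 0" --pt "0 0 0 0 0 0" --hand 0

```text
clock: 55.52
ee_pos: [0.5115, -0.3742, 0.0058]
eef_rot: [0.0, 0.002, 1.0, 0.0]
wrist_force: [-0.1, -1.6, -0.0]
opening: 0.0428
```

apply_moves --pt "0 0 -0.02 0 0 0" --pt "0 0 -0.04 0 0 0" --pt "0 0 -0.04 0 0 0" --pt "-0.015 0.03 -0.04 0 0 0" --pt "-0.015 0.03 -0.04 0 0 0" --pt "-0.015 0.03 -0.04 0 0 0" --pt "0 0 -0.04 0 0 0" --pt "0 0 -0.03 0 0 0" --pt "0 0 0 0 0 0" --pt "0 0 0 0 0 0"

```text
clock: 56.78
ee_pos: [0.5563, -0.2843, 0.2956]
eef_rot: [-0.0, 0.002, 1.0, 0.0]
wrist_force: [0.1, -0.5, -1.4]
opening: 0.0439
```

```bash
python3 l2.py 44; python3 - <<'E'
from h import *
for c in ['wrist','side','scene']:
  p=shot(c,c+'44')
  for n in ['spanner_grip','spanner_fork','mat','slim_a_mid','narrow_saddle0','nut_wing']:
    print(c,n,[(np.round(d['point'],4).tolist(),round(d['confidence'],2)) for d in ctrl.landmark_of(p,n)])
E
```

```text
56.775 [ 0.5563 -0.2843  0.2956] open 0.0439 F [ 0.1 -0.5 -1.4] yaw -0.0044
wrist spanner_grip [([0.4727, -0.6171, 0.0156], 0.92), ([0.506, -0.3759, 0.013], 0.9)]
wrist spanner_fork [([0.4242, -0.3746, 0.0115], 0.93), ([0.5354, -0.6682, 0.0059], 0.75), ([0.654, 0.0215, 0.0442], 0.32)]
wrist mat [([0.5046, -0.3751, -0.0002], 0.84), ([0.5052, -0.3786, 0.0148], 0.44), ([0.6522, 0.1777, -0.0011], 0.3)]
wrist slim_a_mid [([0.6445, 0.0213, 0.042], 0.9)]
wrist narrow_saddle0 [([0.6485, -0.0479, 0.0382], 0.92), ([0.6536, 0.0199, 0.0435], 0.82)]
wrist nut_wing [([0.493, -0.1811, 0.0827], 0.93), ([0.3339, -0.2986, -0.0003], 0.24)]
side spanner_grip [([0.5078, -0.377, 0.0132], 0.64), ([0.652, -0.0482, 0.0409], 0.32)]
side spanner_fork [([0.5356, -0.6725, 0.0043], 0.71), ([0.4303, -0.3704, 0.0091], 0.58)]
side mat [([0.5067, -0.3751, 0.0033], 0.93)]
side slim_a_mid [([0.6537, 0.0197, 0.037], 0.76)]
side narrow_saddle0 [([0.6547, 0.021, 0.0379], 0.8), ([0.649, -0.047, 0.0432], 0.72)]
side nut_wing []
scene spanner_grip [([0.5109, -0.3703, 0.0181], 0.85), ([0.4743, -0.6195, 0.0156], 0.61)]
scene spanner_fork [([0.5344, -0.6711, 0.0048], 0.69), ([0.4299, -0.3772, 0.0064], 0.6)]
scene mat [([0.5045, -0.3747, 0.0059], 0.91)]
scene slim_a_mid [([0.6526, 0.0157, 0.0425], 0.79)]
scene narrow_saddle0 [([0.6478, -0.0513, 0.0365], 0.84), ([0.6545, 0.0252, 0.0378], 0.73)]
scene nut_wing [([0.4961, -0.1802, 0.0799], 0.75)]
```

View pics/wrist44.png

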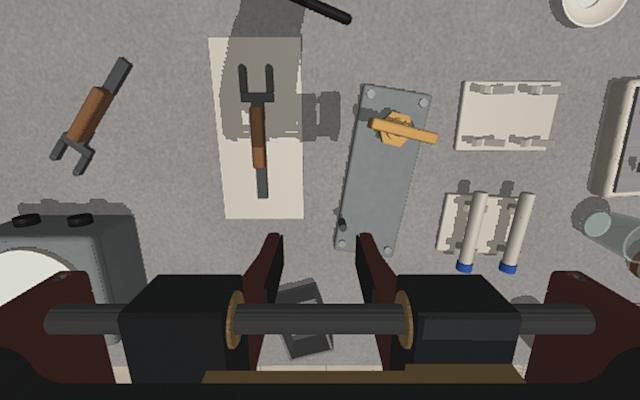

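View pics/side44.png

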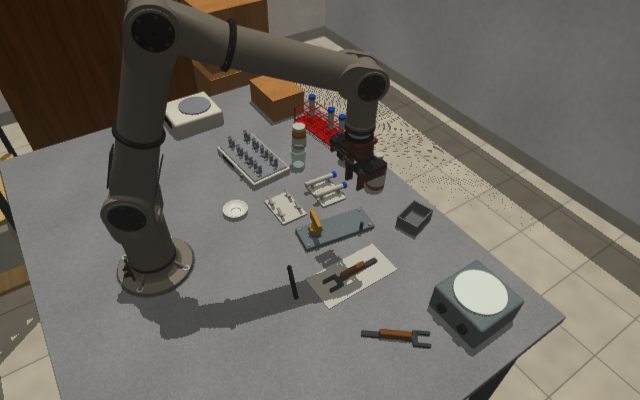

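View pics/scene44.png

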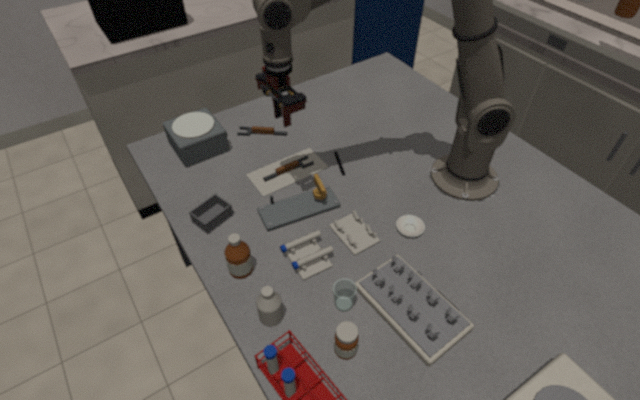

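```bash
python3 -c "
from plant import ctrl
print(ctrl.sign_off())"
```

```text
the job is handed in; nothing more can be done
None
```

The job is done and handed in at about 57 s of the 210 s allowed.

**Spindle and nut:** I slid the spanner home on the square and swung it to the stop pin. With it held there, I turned the wing nut clockwise until the torque rose from 0.2 to 1.5 Nm. The wing then stood 1.54 rad from the spanner, which fits 1.3 rad plus the slot's play.

**Tubes and spanner:** Only two tubes were there, both slim. I pulled each out of its clips and laid it in the narrow rack, then slid the spanner off and laid it on its mat.

**Last checks:**
- **Tubes:** Tube 1 is centred to about 2 mm. Tube 2 I checked only by eye in the picture, and it looks centred too.
- **Spanner:** It lies flat, within a few mm of the mat's middle. The camera readings of its position spread by about 6 mm.
- **Gripper:** It is clear of everything.

**What went wrong or could not be checked:**
- **First fit jammed:** While carrying the spanner over, the fork nudged the wing and turned the free spindle about 0.3 rad. The first attempt to slide the spanner on then jammed at 31 N. I backed out, lined up with the turned square, and it went on without force.
- **Nut after removal:** Taking the spanner off turned the spindle and nut back a little together. I could not check the nut directly after that. I rely on its 0.2 Nm friction against the spindle's 0.06 Nm for it to have stayed hard up.

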